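Fetch the espresso cup from behind the jars

TASK

Lift the spice jar, the salt shaker and the dropper bottle off the wooden board and stand all three on the steel drip tray, and only then fetch the espresso cup from behind them and set it in the middle of the cork coaster. Once the cup is there, put the three back upright on the board, each on the very ring where it stood at the start; never tip any of them or the cup over, and leave the used mug where it is.

Things in the scene. Friction and masses are not known exactly. Their poses are not given: they have to be found in the camera images.
- jar_board: light wooden board, 170 (x) x 220 (y) x 12 mm, fixed; origin at the centre of its underside, -x faces the robot (within 0.25 rad). Flush dark rings mark four places, in its axes: three of 54 mm diameter at (-50, 0), (0, 78) and (0, -78) mm, where the jars stand at the start (within 2 mm, any order), and one of 60 mm at (30, 0) mm under the espresso cup
- drip_tray: flat brushed steel drip tray with dark slots, 100 (x) x 210 (y) x 6 mm, fixed, no rim; origin at the centre of its underside, top 6 mm above the origin: the side area for the three jars. Its long side is y. Just beyond it stands a fixed receipt printer, at x 0.50 to 0.74, y -0.16 to 0.00 m, 100 mm high at the front, its open cover 230 mm high (from x 0.61)
- coaster: round cork coaster, 96 mm diameter, 6 mm thick, fixed; origin at the centre of its underside
- espresso_cup: small patterned white cup on the board, open upward, 52 mm high, rim 60 mm diameter, foot 42 mm, one handle, 106 g nominal. Origin at the underside, 12 mm from the round axis toward the handle. The handle points along its own -y and ends 42 mm from the origin; across x the rim measures 60 mm. At the start the handle points to the board's +x (away from the robot) within 0.3 rad
- cup_foot (a point): centre of the espresso cup's foot, on its round axis and underside, 12 mm from the body's origin along its own +y; this point goes to the coaster's centre
- spice_jar: upright glass spice jar on the board, with a straight black cap, round, 41 mm diameter, 105 mm high; origin at the centre of its underside; 110 g nominal
- salt_shaker: upright glass salt shaker on the board, with a domed grey perforated top, round, 44 mm diameter up to 66 mm, 34 mm across the top, 90 mm high, may lean by 0.04 rad on its uneven foot; origin at the centre of its underside; 100 g nominal
- dropper_bottle: slim upright amber dropper bottle, 33 mm diameter up to about 60 mm, then narrowing to a 24 mm neck and a 13 mm rubber bulb, 102 mm high; origin at the centre of its underside; 70 g nominal
- used_mug: orange stoneware mug, a bystander to leave alone, 80 mm diameter, 112 mm long with its handle, 94 mm high; origin at the underside, in the middle of its 112 mm length, handle along its own -y
There are look-alikes about, which are no part of the job. What is shaped like the salt_shaker but turquoise is not meant.

How it is judged:
On the way, in this order (a step that is already met when the one before it is completed fails the run):
1. the spice jar, salt shaker and dropper bottle all stand released and upright on the drip tray (centres over the tray), the cup still in its place on the board (within 20 mm) (x of spice_jar in the frame of drip_tray between -0.05 and 0.05 m and y of spice_jar in the frame of drip_tray between -0.105 and 0.105 m and z of spice_jar in the frame of drip_tray between 0.002 and 0.01 m and linear speed of each of spice_jar, salt_shaker, dropper_bottle below 0.02 m/s and angle between each of spice_jar, salt_shaker, dropper_bottle's own z axis and vertical below 0.15 rad and contact force between the fingers and spice_jar below 0.1 N and x of salt_shaker in the frame of drip_tray between -0.05 and 0.05 m and y of salt_shaker in the frame of drip_tray between -0.105 and 0.105 m and z of salt_shaker in the frame of drip_tray between 0.002 and 0.01 m and contact force between the fingers and salt_shaker below 0.1 N and x of dropper_bottle in the frame of drip_tray between -0.05 and 0.05 m and y of dropper_bottle in the frame of drip_tray between -0.105 and 0.105 m and z of dropper_bottle in the frame of drip_tray between 0.002 and 0.01 m and contact force between the fingers and dropper_bottle below 0.1 N and distance of espresso_cup from where it was at the start of the episode below 0.02 m), for 0.2 s.
2. the espresso cup stands released and upright on the coaster, its foot centre within 15 mm of the coaster's, while the three still stand on the drip tray (horizontal distance between cup_foot and coaster below 0.015 m and z of cup_foot in the frame of coaster between 0.002 and 0.01 m and linear speed of each of espresso_cup, spice_jar, salt_shaker, dropper_bottle below 0.02 m/s and angle between each of espresso_cup, spice_jar, salt_shaker, dropper_bottle's own z axis and vertical below 0.15 rad and contact force between the fingers and espresso_cup below 0.1 N and x of spice_jar in the frame of drip_tray between -0.05 and 0.05 m and y of spice_jar in the frame of drip_tray between -0.105 and 0.105 m and z of spice_jar in the frame of drip_tray between 0.002 and 0.01 m and contact force between the fingers and spice_jar below 0.1 N and x of salt_shaker in the frame of drip_tray between -0.05 and 0.05 m and y of salt_shaker in the frame of drip_tray between -0.105 and 0.105 m and z of salt_shaker in the frame of drip_tray between 0.002 and 0.01 m and contact force between the fingers and salt_shaker below 0.1 N and x of dropper_bottle in the frame of drip_tray between -0.05 and 0.05 m and y of dropper_bottle in the frame of drip_tray between -0.105 and 0.105 m and z of dropper_bottle in the frame of drip_tray between 0.002 and 0.01 m and contact force between the fingers and dropper_bottle below 0.1 N), for 0.2 s.
At the end, for the whole second after the job is handed in: The espresso cup stands upright on the coaster, foot centre within 15 mm of the coaster's centre; the spice jar, salt shaker and dropper bottle stand upright on the board, each within 15 mm of where it stood at the start; all released and at rest (horizontal distance between cup_foot and coaster below 0.015 m and z of cup_foot in the frame of coaster between 0.002 and 0.01 m and linear speed of each of espresso_cup, spice_jar, salt_shaker, dropper_bottle below 0.02 m/s and angle between each of espresso_cup, spice_jar, salt_shaker, dropper_bottle's own z axis and vertical below 0.15 rad and distance of each of spice_jar, salt_shaker, dropper_bottle from where it was at the start of the episode below 0.015 m); the robot touches nothing.
It fails at once if spice jar is tipped over (more than 0.7 rad) (angle between spice_jar's own z axis and vertical above 0.7 rad).
It fails at once if salt shaker is tipped over (more than 0.7 rad) (angle between salt_shaker's own z axis and vertical above 0.7 rad).
It fails at once if dropper bottle is tipped over (more than 0.7 rad) (angle between dropper_bottle's own z axis and vertical above 0.7 rad).
It fails at once if the espresso cup is tipped over (more than 0.7 rad) (angle between espresso_cup's own z axis and vertical above 0.7 rad).
It fails at once if the used mug is moved by more than 25 mm (distance of used_mug from where it was at the start of the episode above 0.025 m).
It also fails if it takes over 144 s, if anything falls off the work surface, if the arm or the gripper's body presses on something with over 40 N, if the wrist force passes 120 N, or if a joint passes its speed limit or range.

ROBOT

A 6-joint arm with a two-finger parallel gripper is mounted at the origin on a cart in front of the work surface, level with it; the furniture and walls round the work are solid. World frame = base frame: x ahead of the robot, y to its left, z up, the work surface at z = 0. Lengths are in m, angles in rad, forces in N, time in s.
With the tool pointing down it reaches from about 0.35 to 0.85 m from the base axis. Payload 8.1 kg.
Tool frame: the origin (TCP) lies at the centre of the arm's flange, where the gripper is bolted on; the fingertips stand 186 mm ahead of it and the grasp point (between the pads) lies 167 mm ahead of it (robot.grasp_offset is the distance from the TCP to the grasp point, in m); z points along the fingers, y is the line along which they close (so a half turn about z gives the same grasp; the last joint's range is limited). The gripper opens to 93 mm and grips with 3 to 60 N. Pads are 15 mm wide; open, the fingers measure 128 mm over their backs; the gripper's body (75 mm by 188 mm) begins 65 mm behind the grasp point.
Start: joints at [1.139, 0.13, 1.488, -0, 1.523, -0.085], TCP at [0.204, 0.564, 0.405] pointing down, gripper open.
Joint ranges: [-2.96, 2.96], [-0.89, 2.26], [0.02, 2.5], [-1.34, 4.48], [0, 2.73], [-2.66, 2.66]. Speed limits (rad/s): [2.39, 2.39, 2.79, 3.14, 3.14, 3.14].

INTERFACE

Orientations are given as a rotation vector (axis times angle).
In Python, from plant import robot gives the robot as it stands.
- The arm moves only by the tool drive_tool, never from a script. Its argument "moves" is one flat list of numbers, 7 for each row, row after row: the finger opening in mm, from 0 to 93, then the shift along the tool's x, y, z in mm, then the turn, a rotation vector about the tool's x, y, z in degrees. A call has 1 to 8 rows; each row shifts and turns the commanded pose from where the row before left it, along the tool's axes as they then stand; what a row does not reach is not made up. A row lasts 1/10 s, in which the tool goes at most 50 mm and 8.59 degrees, less where a joint would pass 70% of its speed; a pose out of reach is approached as far as the arm can. A call is refused whole if a number of a shift passes 50 or a number of a turn 8.59, either way. A call with a gripper value outside its range is refused whole. The fingers move at their own pace and stop on an object; "grip_force" is the grip in N (left out, the last holds). Time passes only in rows, so rows that do not move let the fingers close. It gives the time, the measured TCP pose, the force, the opening and the grip force at its end, in the units of the state.
- robot.read_state(): the state, without advancing time (a new reading comes with each control period).
- robot.read_camera(name): name is "scene" or "top" or "wrist"; returns a dict with "color" (400x640x3 uint8, red, green, blue), "depth" (400x640 float32, m along the optical axis (not along the pixel's ray), 0 where there is no reading), "mtx" (3x3 intrinsics, pixels), "R" (3x3) and "t" (3): a world point X has camera coordinates R X + t. Camera axes: x right, y down, z forward; pixel columns grow to the right and rows downward; lengths in m; the calibration is good to about 2 mm. A picture is of the moment at which its call begins.
- robot.close_job(): hands the job in; it is judged then, once.
The state is a dict: "t": time; "q": joint angles; "dq": joint speeds; "joint_torque": joint torques, N m; "tool_pos": TCP position; "orientation": TCP orientation; "force": force on the tool from outside, world axes, zero at the start; "wrist_torque": the same for the moment, N m; "opening": finger opening in m; "gripper_force": force on a finger pad.
Only numpy, scipy, OpenCV 4.12 (cv2) and the standard library are available. Lean on these libraries where they do the work, as an engineer would, in place of code of your own. Each camera call takes 0.05 s, during which the arm holds its last target. There are 200 camera calls.

## Working session

There is one attempt and no reset: what is moved stays moved. The work goes in short steps, Python scripts to look and compute and a tool call to move; the robot and the scene stay as the last step left them, time stands still between calls to the robot, and variables do not carry over. Pictures are saved under pics/ and viewed, at most 14 in all, crops included, and the job is handed in when it is done.

Besides the shell and the picture viewer there is one more tool, called after "Request:" as name(argument=value, ...) on one line, values as JSON. drive_tool: Moves the arm, as the interface text tells. Its arguments: {"type":"object","properties":{"moves":{"type":"array","items":{"type":"number"}},"grip_force":{"type":"number"}},"required":["moves"]}

```bash
ls; mkdir -p pics
cat > h.py <<'E'
import numpy as np, cv2
from plant import robot
from scipy.spatial.transform import Rotation as Ro
def cam(n):
    return robot.read_camera(n)
def save(c,name,crop=None,s=1):
    im=c["color"][...,::-1]
    if crop: im=im[crop[1]:crop[3],crop[0]:crop[2]]
    cv2.imwrite("pics/"+name,cv2.resize(im,None,fx=s,fy=s,interpolation=cv2.INTER_CUBIC))
def world(c,u,v,d): # depth point
    p=np.linalg.inv(c["mtx"])@np.array([u,v,1.])*d
    return c["R"].T@(p-c["t"])
def plane(c,u,v,z):
    r=c["R"].T@np.linalg.inv(c["mtx"])@np.array([u,v,1.]); o=-c["R"].T@c["t"]
    return o+r*(z-o[2])/r[2]
def proj(c,X):
    p=c["mtx"]@(c["R"]@np.array(X)+c["t"]); return p[:2]/p[2]
def cloud(c):
    v,u=np.mgrid[0:400,0:640]; d=c["depth"]
    P=np.stack([u*d,v*d,d],-1)@np.linalg.inv(c["mtx"]).T
    W=(P-c["t"])@c["R"]; W[d==0]=np.nan
    return W
E
python3 - <<'E'
from h import *
import pickle
for n in("scene","top"):
    c=cam(n); save(c,n+"0.png"); pickle.dump(c,open(n+".pkl","wb")); print(n,(-c["R"].T@c["t"]).round(3),c["R"].round(2).tolist(),c["mtx"][0,0])
s=robot.read_state(); print(s)
E
```

```text
pics
scene [-0.374 -0.894  0.857] [[0.57, -0.82, -0.0], [-0.49, -0.33, -0.81], [0.67, 0.46, -0.59]] 379.5427989541
top [ 0.19  -0.246  1.776] [[0.04, -1.0, -0.0], [-0.98, -0.04, -0.21], [0.2, 0.01, -0.98]] 440.6751853861243
{'t': 0.1, 'q': array([ 1.13860312e+00,  1.31116395e-01,  1.48916171e+00,  2.84003808e-05,
        1.52300668e+00, -8.54190629e-02]), 'dq': array([ 6.87759214e-05, -3.78799394e-03, -2.33852449e-03,  1.52246551e-04,
        1.05439376e-03, -3.96610926e-04]), 'joint_torque': array([ 4.96448502e-05, -5.61341894e+01, -4.93094444e+01,  7.69762555e-02,
        2.91226973e-02, -3.50696632e-05]), 'tool_pos': array([0.20381926, 0.56410608, 0.40377848]), 'orientation': array([-5.41908880e-01, -3.09403289e+00,  2.55769516e-03]), 'force': array([-0.13946023, -0.65115034,  0.15595717]), 'wrist_torque': array([ 0.00849787, -0.02543426, -0.01517994]), 'gripper_force': 0.0, 'opening': 0.09325573088413144}
```

View pics/scene0.png

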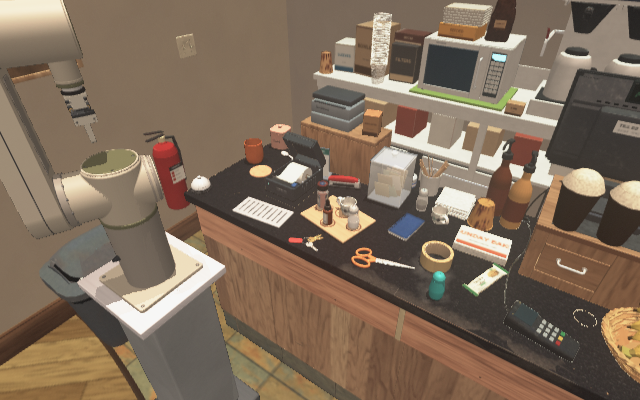

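View pics/top0.png

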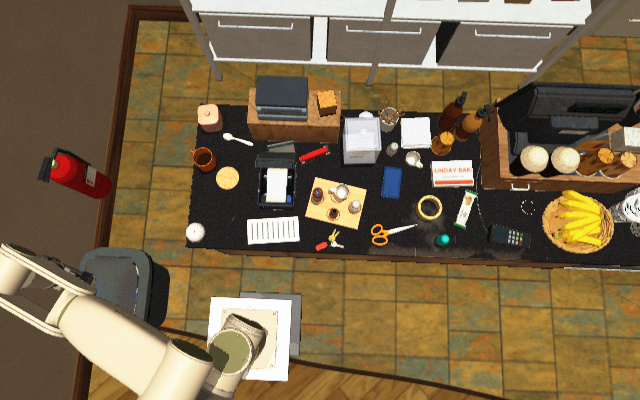

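The top view shows the board at about (337,203), the tray at (273,230), the coaster at (228,178) and the mug at (204,158). The board carries the bottle, jar and shaker around the cup at (341,191). Look-alikes:
- Turquoise shaker at (444,240): not meant.
- Second white cup at (413,158), off the board.
- Grey shaker-like thing at (392,149), off the board.
- Round tape roll at (430,208).

I choose the ones standing on the board.

Run:
```python
from h import *
import pickle
T=pickle.load(open("top.pkl","rb"));S=pickle.load(open("scene.pkl","rb"))
a=T["color"][165:255,180:390,::-1];b=S["color"][140:260,230:400,::-1]
a=cv2.resize(a,(798,342),interpolation=cv2.INTER_CUBIC); b=cv2.resize(b,(364,257),interpolation=cv2.INTER_CUBIC)
b2=np.zeros((257,798,3),np.uint8); b2[:,:364]=b
cv2.imwrite("pics/crop1.png",np.vstack([a,b2]))
hsv=cv2.cvtColor(T["color"],cv2.COLOR_RGB2HSV)
def blob(m,x0,y0,x1,y1):
    M=np.zeros((400,640),np.uint8);M[y0:y1,x0:x1]=m[y0:y1,x0:x1]
    cs,_=cv2.findContours(M,cv2.RETR_EXTERNAL,cv2.CHAIN_APPROX_NONE); return max(cs,key=cv2.contourArea)
def rect(c,z):
    P=np.array([plane(T,*p[0],z)[:2]*1000 for p in cv2.convexHull(c)],np.float32)
    return cv2.minAreaRect(P)
bm=((hsv[...,0]>8)&(hsv[...,0]<30)&(hsv[...,1]>50)&(hsv[...,2]>130)).astype(np.uint8)
print("board",rect(blob(bm,295,170,375,235),.012))
wm=((hsv[...,1]<60)&(hsv[...,2]>110)).astype(np.uint8)
print("tray",rect(blob(wm,240,213,305,250),.006))
c=blob(bm,210,160,245,195);P=np.array([plane(T,*p[0],.006)[:2]*1000 for p in c],np.float32);print("coaster",cv2.minEnclosingCircle(P),cv2.fitEllipse(P))
W=cloud(T)
for n,(x0,y0,x1,y1) in dict(tray=(250,220,295,240),board=(310,185,364,225),coaster=(220,172,236,184),mug=(190,145,220,175)).items():
    w=W[y0:y1,x0:x1]; print(n,np.nanmin(w[...,2]),np.nanmedian(w[...,2]),np.nanmax(w[...,2]))
```

```text
board ((544.0564575195312, -321.03228759765625), (219.46759033203125, 171.88534545898438), 78.12986755371094)
tray ((421.949462890625, -70.34354400634766), (102.8933334350586, 209.6898956298828), 6.071133136749268)
coaster ((632.667236328125, 131.9739532470703), 49.58195114135742) ((632.717041015625, 131.81028747558594), (92.70182800292969, 96.6468505859375), 84.22679138183594)
tray -0.008346677069184627 0.007327139361538211 0.019000191676290953
board -0.009136890979374656 0.014007711841641173 0.12912734909037665
coaster -0.0062443837367606655 0.006221695801960551 0.019466314600133733
mug -0.9107403378389053 0.009765935611821302 0.1023224928650911
```

View pics/crop1.png

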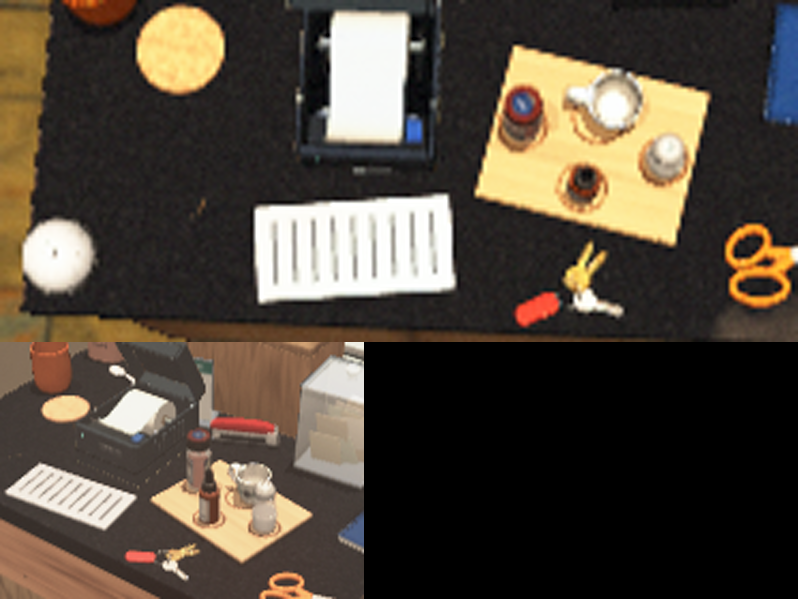

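```bash
cat >> h.py <<'E'
def plan(x,y,zg,head,op,n=8):
    """grasp point to x,y,zg (mm), tool y heading (deg); equal world steps over n rows, pointing down"""
    s=robot.read_state(); R=Ro.from_rotvec(s["orientation"]).as_matrix()
    p=s["tool_pos"]*1000; h=np.degrees(np.arctan2(R[1,1],R[0,1]))
    print("t %.1f tcp %s head %.1f tilt %s open %.1f F %s"%(s["t"],p.round(1),h,R[:2,2].round(3),s["opening"]*1e3,s["force"].round(1)))
    d=np.array([x,y,zg+167.])-p; dh=(head-h+180)%360-180
    print("need",d.round(1),"dist %.0f turn %.1f"%(np.linalg.norm(d),-dh))
    acc=np.zeros(3); done=0
    for i in range(n):
        a=np.radians(h+done); ty=np.array([np.cos(a),np.sin(a),0]); tx=np.array([np.sin(a)*-1,np.cos(a),0])
        # tool z down: x = y cross z
        tx=np.cross(ty,[0,0,-1]); M=np.array([tx,ty,[0,0,-1]])
        w=M@(d*(i+1)/n-acc); wr=w.round(0); acc=acc+M.T@wr
        rz=np.round((-dh*(i+1)/n)+done,1); done-=rz
        print(op,*wr.astype(int),0,0,rz,sep=", ",end=",\n")
E
python3 -c "
from h import *
plan(450,-300,250,70,93,19)"
```

```text
t 0.1 tcp [203.8 564.1 403.8] head 70.1 tilt [-0.001 -0.002] open 93.3 F [-0.1 -0.7  0.2]
need [ 246.2 -864.1   13.2] dist 899 turn 0.1
93, -28, -38, -1, 0, 0, 0.0,
93, -27, -39, 0, 0, 0, 0.0,
93, -28, -38, -1, 0, 0, 0.0,
93, -28, -38, -1, 0, 0, 0.0,
93, -27, -39, 0, 0, 0, 0.0,
93, -28, -38, -1, 0, 0, 0.0,
93, -27, -39, -1, 0, 0, 0.0,
93, -28, -38, -1, 0, 0, 0.1,
93, -28, -38, 0, 0, 0, -0.0,
93, -28, -39, -1, 0, 0, -0.0,
93, -27, -38, -1, 0, 0, -0.0,
93, -28, -38, 0, 0, 0, -0.0,
93, -28, -39, -1, 0, 0, -0.0,
93, -27, -38, -1, 0, 0, -0.0,
93, -28, -38, 0, 0, 0, 0.0,
93, -28, -39, -1, 0, 0, 0.0,
93, -28, -38, -1, 0, 0, 0.0,
93, -27, -38, -1, 0, 0, 0.0,
93, -28, -38, 0, 0, 0, 0.0,
```

Request:
drive_tool(moves=[93,-28,-38,-1,0,0,0,93,-28,-38,-1,0,0,0,93,-28,-38,-1,0,0,0,93,-28,-38,-1,0,0,0,93,-28,-38,-1,0,0,0,93,-28,-38,-1,0,0,0,93,-28,-38,-1,0,0,0,93,-28,-38,-1,0,0,0])

```text
t: 0.9
tool_pos: [0.3111, 0.2005, 0.4125]
orientation: [0.541, 3.095, -0.0]
force: [1.0, 0.4, -0.5]
opening: 0.0925
gripper_force: 0.0
```

Request:
drive_tool(moves=[93,-28,-38,-1,0,0,0,93,-28,-38,-1,0,0,0,93,-28,-38,-1,0,0,0,93,-28,-38,-1,0,0,0,93,-28,-38,-1,0,0,0,93,-28,-38,-1,0,0,0,93,-28,-38,-1,0,0,0,93,-28,-38,-1,0,0,0])

```text
t: 1.7
tool_pos: [0.4185, -0.1619, 0.4205]
orientation: [-0.543, -3.094, -0.0]
force: [1.6, 0.4, -0.2]
opening: 0.0929
gripper_force: 0.0
```

Request:
drive_tool(moves=[93,-28,-38,-1,0,0,0,93,-28,-38,-1,0,0,0,93,-20,-30,-1,0,0,0,93,0,0,0,0,0,0,93,0,0,0,0,0,0])

```text
t: 2.2
tool_pos: [0.4538, -0.2858, 0.4228]
orientation: [-0.544, -3.092, -0.002]
force: [-0.0, 0.5, -0.0]
opening: 0.093
gripper_force: 0.0
```

Run:
```python
from h import *
import pickle
c=cam("wrist"); save(c,"w1.png"); pickle.dump(c,open("w1.pkl","wb"))
s=robot.read_state();print(s["t"],s["tool_pos"],s["orientation"],(-c["R"].T@c["t"]).round(3),c["R"].round(2).tolist(),c["mtx"][0,0])
for p in [(495,-311,12),(560,-245,12),(528,-397,12),(573,-327,12)]: print(proj(c,np.array(p)/1e3).round(0))
```

```text
2.25 [ 0.45385128 -0.28501193  0.42309572] [-5.42506855e-01 -3.09310765e+00 -1.64560611e-03] [ 0.378 -0.26   0.405] [[0.34, 0.94, 0.0], [0.9, -0.33, 0.28], [0.27, -0.1, -0.96]] 334.88657393473375
[310. 207.]
[377. 236.]
[256. 252.]
[319. 265.]
```

View pics/w1.png

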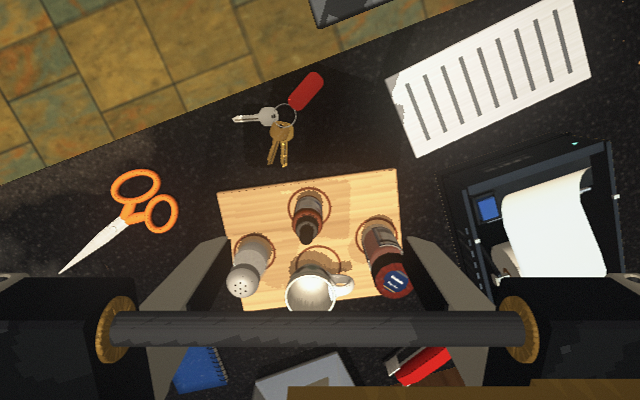

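The wrist view shows the dropper at (308,215), the spice jar (blue-topped cap at 396,284), the salt shaker (240,280), and the cup (312,290). The cup's handle actually points right, towards board +y rather than +x, so I'll grip the cup across x. I'll check the tops against the ring positions.

Run:
```python
from h import *
import pickle
c=pickle.load(open("w1.pkl","rb"))
for n,u,v,z in(("spice",396,283,.117),("salt",241,286,.098),("drop",305,241,.112),("cuprim",310,292,.064)): print(n,plane(c,u,v,z).round(4))
W=cloud(c)
m=(W[...,2]>.045)&(W[...,2]<.16)&(W[...,0]>.44)&(W[...,0]<.63)&(W[...,1]<-.2)&(W[...,1]>-.45)
for n,x,y in(("spice",.560,-.245),("salt",.528,-.397),("drop",.495,-.311),("cup",.573,-.327)):
    k=m&(np.hypot(W[...,0]-x,W[...,1]-y)<.04); p=W[k]; print(n,len(p),p.min(0).round(3),p.max(0).round(3))
plan(495,-311,145,78,65,5)
```

```text
spice [ 0.5644 -0.246   0.117 ]
salt [ 0.5254 -0.3967  0.098 ]
drop [ 0.4952 -0.3143  0.112 ]
cuprim [ 0.5761 -0.3401  0.064 ]
spice 2162 [ 0.539 -0.267  0.045] [ 0.581 -0.227  0.121]
salt 1534 [ 0.504 -0.414  0.045] [ 0.541 -0.377  0.104]
drop 993 [ 0.476 -0.329  0.045] [ 0.509 -0.297  0.116]
cup 932 [ 0.551 -0.367  0.045] [ 0.609 -0.29   0.068]
t 2.2 tcp [ 453.9 -285.   423.1] head 70.1 tilt [-0.001  0.001] open 92.9 F [-0.5  0.4 -0.1]
need [  41.1  -26.  -111.1] dist 121 turn -7.9
65, -10, -2, 22, 0, 0, -1.6,
65, -9, -2, 22, 0, 0, -1.6,
65, -9, -3, 23, 0, 0, -1.5,
65, -10, -3, 22, 0, 0, -1.6,
65, -9, -3, 22, 0, 0, -1.6,
```

Request:
drive_tool(moves=[65,-10,-2,22,0,0,-1.6,65,-9,-2,22,0,0,-1.6,65,-9,-3,23,0,0,-1.5,65,-10,-3,22,0,0,-1.6,65,-9,-3,22,0,0,-1.6,65,0,0,0,0,0,0,65,0,0,0,0,0,0])

```text
t: 2.95
tool_pos: [0.4952, -0.3101, 0.313]
orientation: [-0.327, -3.124, -0.001]
force: [-1.0, 0.5, 0.6]
opening: 0.0648
gripper_force: 0.0
```

Run:
```python
from h import *
c=cam("wrist"); save(c,"w2.png"); 
plan(495,-311,57,78,65,4)
```

```text
t 3.0 tcp [ 495.4 -310.5  314.1] head 78.0 tilt [ 0.001 -0.001] open 64.9 F [ 1.1 -0.3  0.3]
need [ -0.4  -0.5 -90.1] dist 90 turn 0.0
65, 0, 0, 23, 0, 0, 0.0,
65, 0, 0, 22, 0, 0, 0.0,
65, 0, 0, 23, 0, 0, 0.0,
65, 0, -1, 22, 0, 0, 0.0,
```

View pics/w2.png

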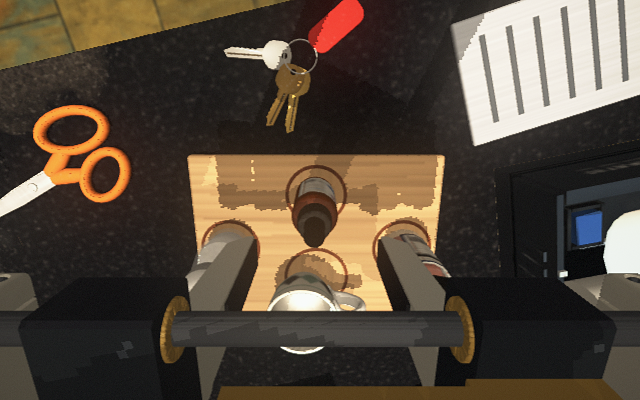

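The dropper (315,210) is centred between the fingers (250 to 380). Descend and grip.

Request:
drive_tool(moves=[65,0,0,23,0,0,0,65,0,0,22,0,0,0,65,0,0,22,0,0,0,65,0,0,23,0,0,0,65,0,0,0,0,0,0], grip_force=12)

```text
t: 3.5
tool_pos: [0.4943, -0.3103, 0.2212]
orientation: [-0.328, -3.121, -0.003]
force: [0.2, 0.1, -0.1]
opening: 0.0648
gripper_force: 0.0
```

Request:
drive_tool(moves=[28,0,0,0,0,0,0,28,0,0,0,0,0,0,28,0,0,0,0,0,0,28,0,0,0,0,0,0,28,0,0,0,0,0,0])

```text
t: 4.0
tool_pos: [0.4956, -0.3116, 0.2236]
orientation: [0.328, 3.123, -0.001]
force: [-0.2, 0.5, 4.4]
opening: 0.0323
gripper_force: 12.0
```

Run:
```python
from h import *
plan(495,-311,57,78,28,1)
```

```text
t 4.0 tcp [ 495.6 -311.6  223.6] head 78.0 tilt [ 0.001 -0.001] open 32.3 F [-0.2  0.5  4.4]
need [-0.6  0.6  0.4] dist 1 turn 0.0
28, 1, 0, 0, 0, 0, 0.0,
```

Request:
drive_tool(moves=[28,0,0,-10,0,0,0,28,0,0,-20,0,0,0,28,0,0,-30,0,0,0,28,0,0,-10,0,0,0])

```text
t: 4.4
tool_pos: [0.4962, -0.3119, 0.2966]
orientation: [0.327, 3.12, -0.004]
force: [0.7, -0.6, -0.4]
opening: 0.0325
gripper_force: 12.0
```

Run:
```python
from h import *
plan(406,4,100,78,28,10)
```

```text
t 4.4 tcp [ 496.2 -311.9  296.6] head 78.0 tilt [ 0.004 -0.003] open 32.5 F [ 0.7 -0.6 -0.4]
need [-90.2 315.9 -29.6] dist 330 turn 0.0
28, 15, 29, 3, 0, 0, 0.0,
28, 16, 29, 3, 0, 0, 0.0,
28, 15, 29, 3, 0, 0, 0.0,
28, 16, 29, 3, 0, 0, 0.0,
28, 15, 29, 3, 0, 0, 0.0,
28, 15, 29, 3, 0, 0, 0.0,
28, 16, 29, 3, 0, 0, 0.0,
28, 15, 29, 3, 0, 0, 0.0,
28, 15, 29, 3, 0, 0, 0.0,
28, 16, 29, 3, 0, 0, 0.0,
```

Request:
drive_tool(moves=[28,10,18,0,0,0,0,28,20,38,0,0,0,0,28,20,38,0,0,0,0,28,20,38,3,0,0,0,28,20,38,3,0,0,0,28,20,38,3,0,0,0,28,20,38,3,0,0,0,28,14,26,3,0,0,0])

```text
t: 5.2
tool_pos: [0.4098, -0.0133, 0.2773]
orientation: [-0.326, -3.124, -0.001]
force: [1.7, -0.1, -0.9]
opening: 0.0323
gripper_force: 12.0
```

Request:
drive_tool(moves=[28,8,15,5,0,0,0,28,2,4,5,0,0,0,28,0,0,0,0,0,0,28,0,0,0,0,0,0])

```text
t: 5.6
tool_pos: [0.4053, 0.0047, 0.2677]
orientation: [-0.328, -3.124, 0.001]
force: [1.1, -0.6, -0.1]
opening: 0.0322
gripper_force: 12.0
```

Run:
```python
from h import *
plan(406,4,52,78,28,4)
```

```text
t 5.6 tcp [405.3   4.7 267.7] head 78.0 tilt [-0. -0.] open 32.2 F [ 1.1 -0.6 -0.1]
need [  0.7  -0.7 -48.7] dist 49 turn 0.0
28, 0, 0, 12, 0, 0, 0.0,
28, 0, 0, 12, 0, 0, 0.0,
28, -1, 0, 13, 0, 0, 0.0,
28, 0, -1, 12, 0, 0, 0.0,
```

Request:
drive_tool(moves=[28,0,0,18,0,0,0,28,0,0,18,0,0,0,28,0,0,8,0,0,0,28,0,0,5,0,0,0,28,0,0,0,0,0,0,28,0,0,0,0,0,0])

```text
t: 6.2
tool_pos: [0.4055, 0.005, 0.2194]
orientation: [0.328, 3.124, -0.0]
force: [-0.3, -0.9, -0.8]
opening: 0.0323
gripper_force: 12.0
```

Request:
drive_tool(moves=[36,0,0,0,0,0,0,46,0,0,0,0,0,0,60,0,0,0,0,0,0,60,0,0,-5,0,0,0,60,0,0,-30,0,0,0,60,0,0,-40,0,0,0,60,0,0,-40,0,0,0])

```text
t: 6.9
tool_pos: [0.4046, 0.0054, 0.3351]
orientation: [-0.327, -3.123, 0.0]
force: [0.4, -0.5, -0.2]
opening: 0.0598
gripper_force: 0.0
```

Run:
```python
from h import *
plan(561,-246,165,-12,68,10)
```

```text
t 6.9 tcp [404.6   5.4 335.1] head 78.0 tilt [-0.001  0.   ] open 59.8 F [ 0.4 -0.5 -0.2]
need [ 156.4 -251.4   -3.1] dist 296 turn 90.0
68, -21, -21, 0, 0, 0, 9.0,
68, -23, -18, 1, 0, 0, 9.0,
68, -26, -14, 0, 0, 0, 9.0,
68, -28, -10, 0, 0, 0, 9.0,
68, -29, -5, 1, 0, 0, 9.0,
68, -30, -1, 0, 0, 0, 9.0,
68, -29, 4, 0, 0, 0, 9.0,
68, -29, 9, 0, 0, 0, 9.0,
68, -26, 13, 1, 0, 0, 9.0,
68, -25, 17, 0, 0, 0, 9.0,
```

Run:
```python
from h import *
plan(561,-246,165,-12,68,12)
```

```text
t 6.9 tcp [404.6   5.4 335.1] head 78.0 tilt [-0.001  0.   ] open 59.8 F [ 0.4 -0.5 -0.2]
need [ 156.4 -251.4   -3.1] dist 296 turn 90.0
68, -17, -18, 0, 0, 0, 7.5,
68, -19, -15, 1, 0, 0, 7.5,
68, -21, -13, 0, 0, 0, 7.5,
68, -23, -10, 0, 0, 0, 7.5,
68, -24, -7, 0, 0, 0, 7.5,
68, -24, -3, 1, 0, 0, 7.5,
68, -25, -1, 0, 0, 0, 7.5,
68, -24, 3, 0, 0, 0, 7.5,
68, -24, 6, 0, 0, 0, 7.5,
68, -23, 9, 1, 0, 0, 7.5,
68, -22, 12, 0, 0, 0, 7.5,
68, -20, 14, 0, 0, 0, 7.5,
```

Request:
drive_tool(moves=[68,-17,-18,0,0,0,7.5,68,-19,-15,1,0,0,7.5,68,-21,-13,0,0,0,7.5,68,-23,-10,0,0,0,7.5,68,-24,-7,0,0,0,7.5,68,-24,-3,1,0,0,7.5,68,-25,-1,0,0,0,7.5,68,-24,3,0,0,0,7.5])

```text
t: 7.7
tool_pos: [0.5098, -0.1629, 0.3321]
orientation: [1.853, 2.537, 0.0]
force: [0.5, 0.9, -0.5]
opening: 0.0679
gripper_force: 0.0
```

Request:
drive_tool(moves=[68,-24,6,0,0,0,7.5,68,-23,9,1,0,0,7.5,68,-22,12,0,0,0,7.5,68,-20,14,0,0,0,7.5,68,0,0,0,0,0,0,68,0,0,0,0,0,0])

```text
t: 8.3
tool_pos: [0.5609, -0.2463, 0.3307]
orientation: [-2.439, -1.979, 0.0]
force: [0.2, 0.8, -0.3]
opening: 0.0676
gripper_force: 0.0
```

Run:
```python
from h import *
import pickle
c=cam("wrist"); save(c,"w3.png"); pickle.dump(c,open("w3.pkl","wb"))
plan(561,-246,72,-12,68,4)
```

```text
t 8.3 tcp [ 560.8 -245.8  330.7] head -11.8 tilt [-0.001  0.001] open 68.2 F [-0.2  0.2  0.2]
need [  0.2  -0.2 -91.7] dist 92 turn 0.2
68, 0, 0, 23, 0, 0, 0.0,
68, 0, 0, 23, 0, 0, 0.1,
68, 0, 0, 23, 0, 0, 0.0,
68, 0, 0, 23, 0, 0, 0.1,
```

View pics/w3.png

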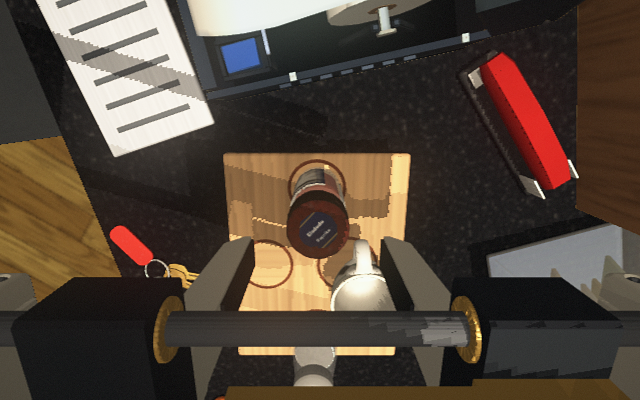

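The spice jar (317,222) is centred between the fingers (250 to 385), and the cup handle points up in the image (+y), clear of the fingers.

Request:
drive_tool(moves=[68,0,0,23,0,0,0,68,0,0,23,0,0,0,68,0,0,23,0,0,0,68,0,0,23,0,0,0,68,0,0,0,0,0,0,36,0,0,0,0,0,0,36,0,0,0,0,0,0,36,0,0,0,0,0,0], grip_force=15)

```text
t: 9.15
tool_pos: [0.5617, -0.2465, 0.2408]
orientation: [2.438, 1.977, 0.002]
force: [-0.7, -0.6, -1.3]
opening: 0.0485
gripper_force: 0.0
```

Request:
drive_tool(moves=[36,0,0,0,0,0,0,36,0,0,0,0,0,0])

```text
t: 9.35
tool_pos: [0.5615, -0.2465, 0.2402]
orientation: [2.44, 1.977, 0.001]
force: [-1.0, 0.7, 6.2]
opening: 0.0405
gripper_force: 15.0
```

Request:
drive_tool(moves=[36,0,0,-10,0,0,0,36,0,0,-20,0,0,0,36,0,0,-40,0,0,0,36,0,0,-50,0,0,0,36,0,0,-20,0,0,0])

```text
t: 9.85
tool_pos: [0.5618, -0.2467, 0.3852]
orientation: [2.436, 1.973, 0.004]
force: [1.0, -0.6, -1.0]
opening: 0.0409
gripper_force: 15.0
```

Run:
```python
from h import *
plan(414,-71,170,-12,36,8)
```

```text
t 9.8 tcp [ 561.8 -246.7  385.2] head -12.0 tilt [ 0.006 -0.003] open 40.9 F [ 1.  -0.6 -1. ]
need [-147.8  175.7  -48.2] dist 235 turn 0.0
36, 18, -23, 6, 0, 0, 0.0,
36, 17, -22, 6, 0, 0, 0.0,
36, 18, -23, 6, 0, 0, 0.0,
36, 18, -22, 6, 0, 0, 0.0,
36, 17, -23, 6, 0, 0, 0.0,
36, 18, -23, 6, 0, 0, 0.0,
36, 18, -22, 6, 0, 0, 0.0,
36, 17, -23, 6, 0, 0, 0.0,
```

Request:
drive_tool(moves=[36,12,-15,0,0,0,0,36,24,-30,0,0,0,0,36,24,-30,3,0,0,0,36,24,-30,10,0,0,0,36,24,-30,10,0,0,0,36,20,-26,10,0,0,0,36,13,-20,8,0,0,0,36,0,0,2,0,0,0])

```text
t: 10.65
tool_pos: [0.4114, -0.0691, 0.3348]
orientation: [-2.438, -1.979, 0.001]
force: [0.5, 0.3, -0.9]
opening: 0.0408
gripper_force: 15.0
```

Request:
drive_tool(moves=[36,0,0,0,0,0,0,36,0,0,0,0,0,0])

```text
t: 10.85
tool_pos: [0.4138, -0.0714, 0.3366]
orientation: [2.44, 1.976, 0.001]
force: [-1.1, -0.9, -1.2]
opening: 0.0406
gripper_force: 15.0
```

Run:
```python
from h import *
plan(414,-71,67.7,-12,36,5)
```

```text
t 10.8 tcp [413.8 -71.4 336.6] head -12.0 tilt [ 0.001 -0.001] open 40.6 F [-1.1 -0.9 -1.2]
need [   0.2    0.4 -101.9] dist 102 turn 0.0
36, 0, 0, 20, 0, 0, 0.0,
36, 0, 0, 21, 0, 0, 0.0,
36, 0, 0, 20, 0, 0, 0.0,
36, 0, 0, 21, 0, 0, 0.0,
36, 0, 0, 20, 0, 0, 0.0,
```

Request:
drive_tool(moves=[36,0,0,30,0,0,0,36,0,0,35,0,0,0,36,0,0,22,0,0,0,36,0,0,10,0,0,0,36,0,0,5,0,0,0,36,0,0,0,0,0,0,36,0,0,0,0,0,0])

```text
t: 11.55
tool_pos: [0.4141, -0.0713, 0.235]
orientation: [2.44, 1.976, 0.002]
force: [0.2, 0.3, -0.7]
opening: 0.0404
gripper_force: 15.0
```

Request:
drive_tool(moves=[45,0,0,0,0,0,0,55,0,0,0,0,0,0,68,0,0,0,0,0,0,68,0,0,-5,0,0,0,68,0,0,-30,0,0,0,68,0,0,-40,0,0,0,68,0,0,-35,0,0,0])

```text
t: 12.25
tool_pos: [0.413, -0.0707, 0.3457]
orientation: [2.441, 1.978, 0.0]
force: [0.2, -0.2, 0.8]
opening: 0.0682
gripper_force: 0.0
```

Run:
```python
from h import *
plan(526,-397,150,-12,68,8)
```

```text
t 12.2 tcp [413.  -70.7 345.7] head -12.0 tilt [ 0. -0.] open 68.2 F [ 0.2 -0.2  0.8]
need [ 113.  -326.3  -28.7] dist 346 turn 0.0
68, -37, 22, 4, 0, 0, 0.0,
68, -37, 23, 3, 0, 0, 0.0,
68, -37, 22, 4, 0, 0, 0.0,
68, -37, 22, 3, 0, 0, 0.0,
68, -37, 22, 4, 0, 0, 0.0,
68, -37, 23, 3, 0, 0, 0.0,
68, -37, 22, 4, 0, 0, 0.0,
68, -37, 22, 4, 0, 0, 0.0,
```

Request:
drive_tool(moves=[68,-37,22,0,0,0,0,68,-37,23,0,0,0,0,68,-37,22,3,0,0,0,68,-37,22,3,0,0,0,68,-37,22,4,0,0,0,68,-37,23,3,0,0,0,68,-37,22,4,0,0,0,68,-37,22,4,0,0,0])

```text
t: 13.05
tool_pos: [0.5263, -0.399, 0.3229]
orientation: [2.441, 1.978, 0.0]
force: [0.4, 0.2, 1.0]
opening: 0.0678
gripper_force: 0.0
```

Request:
drive_tool(moves=[68,0,0,0,0,0,0,68,0,0,0,0,0,0])

```text
t: 13.25
tool_pos: [0.5258, -0.398, 0.3217]
orientation: [-2.441, -1.975, 0.0]
force: [0.6, 0.4, -0.3]
opening: 0.0678
gripper_force: 0.0
```

Run:
```python
from h import *
import pickle
c=cam("wrist"); save(c,"w4.png"); pickle.dump(c,open("w4.pkl","wb"))
plan(526,-397,58,-12,68,4)
W=cloud(c); m=(W[...,2]>.03)&(W[...,2]<.12)&(np.hypot(W[...,0]-.528,W[...,1]+.397)<.035); p=W[m]
for a,b in((.03,.05),(.05,.07),(.07,.09),(.09,.12)):
    k=p[(p[:,2]>a)&(p[:,2]<b)]; print(a,len(k),k.min(0).round(3) if len(k) else'',k.max(0).round(3) if len(k) else '')
```

```text
t 13.3 tcp [ 525.9 -397.1  322.5] head -12.0 tilt [-0.001  0.001] open 67.9 F [0.1 0.4 0. ]
need [  0.1   0.1 -97.5] dist 98 turn 0.0
68, 0, 0, 24, 0, 0, 0.0,
68, 0, 0, 25, 0, 0, 0.0,
68, 0, 0, 24, 0, 0, 0.0,
68, 0, 0, 25, 0, 0, 0.0,
0.03 223 [ 0.505 -0.406  0.03 ] [ 0.547 -0.377  0.05 ]
0.05 587 [ 0.505 -0.407  0.05 ] [ 0.546 -0.377  0.07 ]
0.07 308 [ 0.509 -0.401  0.07 ] [ 0.543 -0.38   0.09 ]
0.09 1926 [ 0.508 -0.414  0.09 ] [ 0.542 -0.379  0.104]
```

View pics/w4.png

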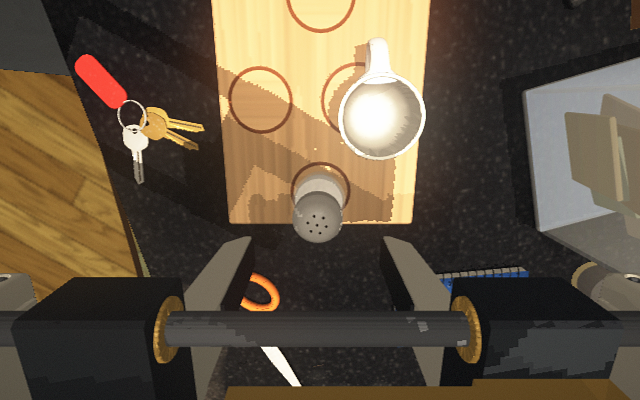

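The shaker (318,200) is centred between the fingers. The cup rim is a circle at (382,115) with the handle up at (377,60), and empty rings show at (260,100) and (321,0).

Request:
drive_tool(moves=[68,0,0,25,0,0,0,68,0,0,30,0,0,0,68,0,0,27,0,0,0,68,0,0,14,0,0,0,68,0,0,0,0,0,0,38,0,0,0,0,0,0,38,0,0,0,0,0,0,38,0,0,0,0,0,0], grip_force=15)

```text
t: 14.1
tool_pos: [0.5266, -0.3977, 0.2289]
orientation: [2.439, 1.976, 0.001]
force: [0.3, -0.6, -0.1]
opening: 0.0486
gripper_force: 0.0
```

Request:
drive_tool(moves=[38,0,0,0,0,0,0,38,0,0,0,0,0,0])

```text
t: 14.3
tool_pos: [0.5263, -0.3977, 0.2281]
orientation: [2.44, 1.976, 0.0]
force: [-0.3, -0.7, 5.8]
opening: 0.041
gripper_force: 15.0
```

Request:
drive_tool(moves=[38,0,0,-10,0,0,0,38,0,0,-20,0,0,0,38,0,0,-35,0,0,0,38,0,0,-35,0,0,0,38,0,0,-10,0,0,0,38,0,0,0,0,0,0])

```text
t: 14.9
tool_pos: [0.5265, -0.3978, 0.3394]
orientation: [2.438, 1.975, 0.001]
force: [0.4, -0.9, -1.3]
opening: 0.0409
gripper_force: 14.8
```

Run:
```python
from h import *
import pickle
plan(422,-145,168,-12,38,8)
c=pickle.load(open("w4.pkl","rb"))
print("cup",plane(c,382,115,.064).round(4),"handle end",plane(c,376,38,.04).round(4))
print("rings",plane(c,260,100,.012).round(4),plane(c,321,0,.012).round(4),plane(c,356,100,.012).round(4))
g=cv2.cvtColor(c["color"],cv2.COLOR_RGB2HSV); m=((g[...,1]<40)&(g[...,2]>150)).astype(np.uint8); m[:,:335]=0;m[:,430:]=0;m[165:]=0
y,x=np.nonzero(m[75:165]); print("white x",x.min(),x.max(),"y bottom",y.max()+75)
```

```text
t 14.9 tcp [ 526.5 -397.8  339.4] head -12.0 tilt [ 0.003 -0.003] open 40.9 F [ 0.4 -0.9 -1.3]
need [-104.5  252.8   -4.4] dist 274 turn 0.0
38, 28, -19, 1, 0, 0, 0.0,
38, 28, -20, 0, 0, 0, 0.0,
38, 29, -19, 1, 0, 0, 0.0,
38, 28, -19, 0, 0, 0, 0.0,
38, 28, -20, 1, 0, 0, 0.0,
38, 28, -19, 0, 0, 0, 0.0,
38, 28, -19, 1, 0, 0, 0.0,
38, 29, -20, 0, 0, 0, 0.0,
cup [ 0.5833 -0.3412  0.064 ] handle end [ 0.5915 -0.2891  0.04  ]
rings [ 0.4946 -0.3122  0.012 ] [ 0.5596 -0.2503  0.012 ] [ 0.573  -0.3289  0.012 ]
white x 338 425 y bottom 158
```

Request:
drive_tool(moves=[38,14,-10,0,0,0,0,38,28,-19,0,0,0,0,38,32,-22,0,0,0,0,38,32,-22,0,0,0,0,38,32,-22,0,0,0,0,38,32,-22,0,0,0,0,38,28,-19,0,0,0,0,38,20,-14,0,0,0,0])

```text
t: 15.7
tool_pos: [0.4228, -0.1509, 0.334]
orientation: [-2.437, -1.976, 0.002]
force: [0.7, -0.5, 0.3]
opening: 0.0409
gripper_force: 14.8
```

Request:
drive_tool(moves=[38,8,-5,0,0,0,0,38,0,0,0,0,0,0,38,0,0,0,0,0,0])

```text
t: 16.0
tool_pos: [0.4213, -0.1445, 0.3361]
orientation: [-2.441, -1.978, 0.001]
force: [-0.6, 0.3, -1.6]
opening: 0.0414
gripper_force: 14.8
```

Run:
```python
from h import *
plan(422,-145,55.5,-12,38,5)
```

```text
t 16.0 tcp [ 421.3 -144.5  336.1] head -12.0 tilt [-0.001 -0.   ] open 41.4 F [-0.6  0.3 -1.6]
need [   0.7   -0.5 -113.6] dist 114 turn 0.0
38, 0, 0, 23, 0, 0, 0.0,
38, 0, 0, 22, 0, 0, 0.0,
38, 0, 0, 23, 0, 0, 0.0,
38, 0, 1, 23, 0, 0, 0.0,
38, 0, 0, 23, 0, 0, 0.0,
```

Request:
drive_tool(moves=[38,0,0,30,0,0,0,38,0,0,38,0,0,0,38,0,0,28,0,0,0,38,0,0,12,0,0,0,38,0,0,5,0,0,0,38,0,0,0,0,0,0,38,0,0,0,0,0,0])

```text
t: 16.7
tool_pos: [0.422, -0.1446, 0.2252]
orientation: [2.44, 1.976, 0.001]
force: [0.0, 0.5, -0.9]
opening: 0.0413
gripper_force: 14.8
```

Request:
drive_tool(moves=[48,0,0,0,0,0,0,58,0,0,0,0,0,0,70,0,0,0,0,0,0,70,0,0,-5,0,0,0,70,0,0,-30,0,0,0,70,0,0,-40,0,0,0,70,0,0,-45,0,0,0])

```text
t: 17.4
tool_pos: [0.4205, -0.1437, 0.3444]
orientation: [-2.439, -1.977, 0.002]
force: [0.5, 0.2, -0.8]
opening: 0.0701
gripper_force: 0.0
```

Run:
```python
from h import *
T=cam("top");W=cloud(T)
for n,x,y in(("drop",.4055,.005),("spice",.414,-.071),("salt",.422,-.1445)):
    m=(W[...,2]>.075)&(W[...,2]<.13)&(np.hypot(W[...,0]-x,W[...,1]-y)<.035); p=W[m]; print(n,len(p),p.mean(0).round(3),p[:,2].max().round(3))
save(T,"t2.png",(200,150,390,260),4)
plan(582,-340,120,-12,92,6)
```

```text
drop 13 [ 0.403 -0.001  0.081] 0.092
spice 84 [ 0.414 -0.068  0.111] 0.123<stdin>:4: RuntimeWarning: Mean of empty slice.
  ret = um.true_divide(
Traceback (most recent call last):
ValueError: zero-size array to reduction operation maximum which has no identity
```

Run:
```python
from h import *
plan(582,-340,140,-12,92,6)
```

```text
t 17.4 tcp [ 422.7 -144.7  353.7] head -12.0 tilt [ 0.009 -0.004] open 70.1 F [ 3.4 -1.   6. ]
need [ 159.3 -195.3  -46.7] dist 256 turn 0.0
92, -26, 33, 8, 0, 0, 0.0,
92, -27, 32, 8, 0, 0, 0.0,
92, -26, 33, 7, 0, 0, 0.0,
92, -26, 33, 8, 0, 0, 0.0,
92, -27, 33, 8, 0, 0, 0.0,
92, -26, 32, 8, 0, 0, 0.0,
```

Request:
drive_tool(moves=[80,0,0,0,0,0,0,92,-26,33,5,0,0,0,92,-27,32,5,0,0,0,92,-26,33,5,0,0,0,92,-26,33,8,0,0,0,92,-27,33,8,0,0,0,92,-26,32,5,0,0,0,92,0,0,0,0,0,0])

```text
t: 18.25
tool_pos: [0.5807, -0.3421, 0.3019]
orientation: [-2.438, -1.972, 0.004]
force: [-1.3, 1.1, -0.5]
opening: 0.0919
gripper_force: 0.0
```

Run:
```python
from h import *
import pickle
T=cam("top");W=cloud(T);pickle.dump(T,open("t2.pkl","wb"))
w=cam("wrist"); pickle.dump(w,open("w5.pkl","wb"))
a=cv2.resize(T["color"][150:260,190:390,::-1],(400,220),interpolation=cv2.INTER_CUBIC); b=w["color"][...,::-1]; b=cv2.resize(b,(560,350),interpolation=cv2.INTER_AREA)
o=np.zeros((570,560,3),np.uint8);o[:220,:400]=a;o[220:]=b;cv2.imwrite("pics/t3.png",o)
for n,x,y in(("drop",.4055,.005),("spice",.414,-.071),("salt",.422,-.1445)):
    m=(W[...,2]>.075)&(W[...,2]<.13)&(np.hypot(W[...,0]-x,W[...,1]-y)<.035); p=W[m]; print(n,len(p), p.mean(0).round(3) if len(p) else'')
plan(582,-340,54,-12,92,4)
```

```text
drop 30 [0.404 0.002 0.091]
spice 0 
salt 0 
t 18.4 tcp [ 579.8 -339.4  304.9] head -12.0 tilt [-0.004  0.003] open 92.2 F [-0.1  1.1  0.3]
need [  2.2  -0.6 -83.9] dist 84 turn -0.0
92, 0, 1, 21, 0, 0, -0.0,
92, 0, 0, 21, 0, 0, -0.0,
92, 0, 1, 21, 0, 0, -0.0,
92, 0, 0, 21, 0, 0, -0.0,
```

View pics/t3.png

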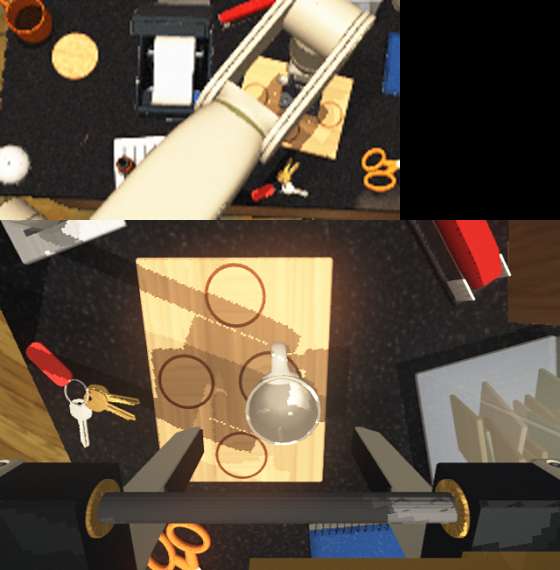

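Run:
```python
from h import *
import pickle
S=cam("scene");W=cloud(S); save(S,"s2.png",(220,140,400,260),4)
for n,x,y in(("drop",.4055,.005),("spice",.414,-.071),("salt",.422,-.1445)):
    m=(W[...,2]>.02)&(W[...,2]<.13)&(np.hypot(W[...,0]-x,W[...,1]-y)<.035); p=W[m]; print(n,len(p), p.mean(0).round(3),p[:,2].max()) if len(p) else 0
w=pickle.load(open("w5.pkl","rb")); print("cup",plane(w,323.4,217,.064).round(4))
V=cloud(w)
for z0 in(.05,.1,.15,.2):
    m=(V[...,2]>z0)&(V[...,2]<z0+.05)&(V[...,0]>.62)&(V[...,1]<-.25)&(V[...,1]>-.43); p=V[m]; print(z0,len(p),p.min(0).round(3) if len(p) else '')
    m=(W[...,2]>z0)&(W[...,2]<z0+.05)&(W[...,0]>.66)&(W[...,0]<.9)&(W[...,1]<-.25)&(W[...,1]>-.43); p=W[m]; print(' s',len(p),p.min(0).round(3) if len(p) else '')
```

```text
drop 158 [ 0.395 -0.002  0.058] 0.10529964320736315
spice 289 [ 0.404 -0.078  0.074] 0.11375982365504077
salt 218 [ 0.411 -0.151  0.06 ] 0.09811957083202712
cup [ 0.5828 -0.3417  0.064 ]
0.05 7989 [ 0.711 -0.425  0.05 ]
 s 300 [ 0.704 -0.43   0.05 ]
0.1 7983 [ 0.622 -0.396  0.1  ]
 s 266 [ 0.707 -0.43   0.1  ]
0.15 3637 [ 0.622 -0.365  0.15 ]
 s 819 [ 0.71 -0.43  0.15]
0.2 19591 [ 0.62  -0.358  0.2  ]
 s 214 [ 0.661 -0.386  0.2  ]
```

View pics/s2.png

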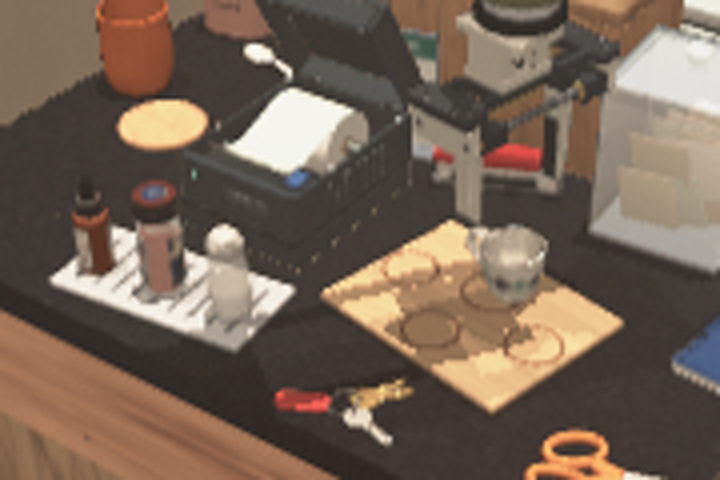

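The scene crop shows all three jars upright on the tray (95,240), (160,250), (228,280), with the cup still on the board at (512,262). Next I'll measure the mug's clearance.

Run:
```python
from h import *
import pickle
T=pickle.load(open("top.pkl","rb"));h=cv2.cvtColor(T["color"],cv2.COLOR_RGB2HSV);W=cloud(T)
for n in ("top","scene"):
    c=pickle.load(open(n+".pkl","rb"));W=cloud(c)
    m=(W[...,2]>.03)&(W[...,2]<.13)&(W[...,0]>.54)&(W[...,0]<.85)&(W[...,1]>.02)&(W[...,1]<.36); p=W[m]
    d=np.hypot(p[:,0]-.6327,p[:,1]-.132); i=np.argsort(d)[:5]; print(n,len(p),p.min(0).round(3),p.max(0).round(3),"nearest",d[i].round(3),p[i].round(3).tolist())
    q=p[p[:,2]>.08]; print(q.min(0).round(3),q.max(0).round(3),q.mean(0).round(3))
```

```text
top 612 [0.652 0.02  0.03 ] [0.85  0.276 0.129] nearest [0.065 0.065 0.065 0.066 0.066] [[0.669, 0.186, 0.058], [0.666, 0.188, 0.098], [0.674, 0.183, 0.056], [0.674, 0.184, 0.085], [0.671, 0.186, 0.038]]
[0.652 0.02  0.08 ] [0.85  0.265 0.129] [0.765 0.203 0.092]
scene 535 [0.646 0.171 0.03 ] [0.85  0.261 0.098] nearest [0.059 0.06  0.061 0.062 0.062] [[0.665, 0.182, 0.092], [0.665, 0.182, 0.052], [0.663, 0.185, 0.057], [0.669, 0.181, 0.041], [0.672, 0.179, 0.035]]
[0.647 0.171 0.08 ] [0.85  0.26  0.098] [0.745 0.215 0.088]
```

Request:
drive_tool(moves=[92,0,2,16,0,0,0,92,-1,1,20,0,0,0,92,-1,0,25,0,0,0,92,0,0,14,0,0,0,92,0,0,5,0,0,0,92,0,0,0,0,0,0,92,0,0,0,0,0,0])

```text
t: 19.1
tool_pos: [0.5831, -0.3419, 0.2291]
orientation: [2.439, 1.977, 0.001]
force: [0.3, 0.2, 0.3]
opening: 0.0922
gripper_force: 0.0
```

Run:
```python
from h import *
plan(582.8,-341.7,55,-12,92,1)
```

```text
t 19.1 tcp [ 583.1 -341.9  229.1] head -12.0 tilt [ 0.002 -0.001] open 92.2 F [0.3 0.2 0.3]
need [-0.3  0.2 -7.1] dist 7 turn 0.0
92, 0, 0, 7, 0, 0, 0.0,
```

Request:
drive_tool(moves=[92,0,0,5,0,0,0,92,0,0,2,0,0,0,56,0,0,0,0,0,0,56,0,0,0,0,0,0,56,0,0,0,0,0,0,56,0,0,0,0,0,0,56,0,0,0,0,0,0,56,0,0,0,0,0,0], grip_force=15)

```text
t: 19.9
tool_pos: [0.5828, -0.3419, 0.2209]
orientation: [2.441, 1.978, 0.0]
force: [0.2, -0.2, -0.2]
opening: 0.0587
gripper_force: 15.0
```

Request:
drive_tool(moves=[56,0,0,-4,0,0,0,56,0,0,-10,0,0,0,56,0,0,-16,0,0,0,56,0,0,0,0,0,0])

```text
t: 20.3
tool_pos: [0.5838, -0.3426, 0.255]
orientation: [2.437, 1.974, 0.003]
force: [-0.2, -0.9, -0.4]
opening: 0.0584
gripper_force: 15.0
```

Run:
```python
from h import *
c=cam("wrist"); save(c,"w6.png")
plan(480,-150,230,-2,56,8)
```

```text
t 20.4 tcp [ 583.6 -342.5  253.7] head -12.0 tilt [ 0.004 -0.003] open 57.9 F [-0.6 -0.2 -0.5]
need [-103.6  192.5  143.3] dist 261 turn -10.0
56, 21, -18, -18, 0, 0, -1.2,
56, 21, -17, -18, 0, 0, -1.3,
56, 22, -17, -18, 0, 0, -1.2,
56, 22, -16, -18, 0, 0, -1.3,
56, 22, -16, -18, 0, 0, -1.2,
56, 23, -15, -17, 0, 0, -1.3,
56, 22, -15, -18, 0, 0, -1.2,
56, 24, -14, -18, 0, 0, -1.3,
```

View pics/w6.png

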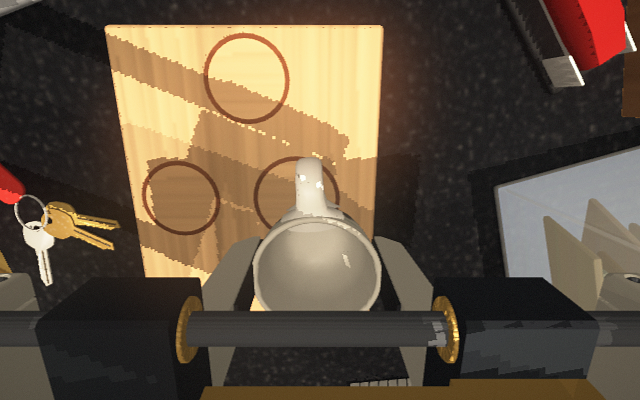

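The cup is held level between the pads, with its rim at (317,268). I'll carry it in front of the printer.

Request:
drive_tool(moves=[56,0,0,-25,0,0,0,56,0,0,-45,0,0,0,56,10,-8,-45,0,0,-1,56,25,-22,-27,0,0,-1,56,30,-25,0,0,0,-2,56,35,-25,0,0,0,-2,56,40,-28,0,0,0,-2,56,40,-28,0,0,0,-2])

```text
t: 21.15
tool_pos: [0.4708, -0.1438, 0.3926]
orientation: [2.258, 2.184, 0.0]
force: [0.4, 0.5, -0.9]
opening: 0.0579
gripper_force: 15.0
```

Run:
```python
from h import *
plan(490,20,230,0,56,5)
```

```text
t 21.1 tcp [ 470.8 -143.8  392.6] head -1.9 tilt [0. 0.] open 57.9 F [ 0.4  0.5 -0.9]
need [ 19.2 163.8   4.4] dist 165 turn -1.9
56, 33, 3, -1, 0, 0, -0.4,
56, 33, 3, -1, 0, 0, -0.4,
56, 33, 3, -1, 0, 0, -0.3,
56, 32, 3, -1, 0, 0, -0.4,
56, 33, 4, 0, 0, 0, -0.4,
```

Request:
drive_tool(moves=[56,36,2,-1,0,0,-0.5,56,38,2,-1,0,0,-0.5,56,38,2,-1,0,0,-0.5,56,38,2,-1,0,0,-0.5,56,38,10,0,0,0,-1,56,30,25,0,0,0,-1.5,56,20,35,0,0,0,-1.5,56,15,35,0,0,0,-2])

```text
t: 21.95
tool_pos: [0.5862, 0.114, 0.3969]
orientation: [2.098, 2.338, 0.001]
force: [0.1, -0.4, -0.9]
opening: 0.0583
gripper_force: 15.0
```

Run:
```python
from h import *
plan(632.7,132,130,8,56,4)
```

```text
t 21.9 tcp [586.2 114.  396.9] head 6.2 tilt [0.001 0.   ] open 58.3 F [ 0.1 -0.4 -0.9]
need [ 46.5  18.  -99.9] dist 112 turn -1.8
56, 3, 12, 25, 0, 0, -0.5,
56, 3, 12, 25, 0, 0, -0.4,
56, 3, 12, 25, 0, 0, -0.5,
56, 3, 12, 25, 0, 0, -0.4,
```

Request:
drive_tool(moves=[56,2,12,25,0,0,-0.5,56,2,12,25,0,0,-0.4,56,2,10,25,0,0,-0.5,56,2,5,20,0,0,-0.4,56,0,0,0,0,0,0,56,0,0,0,0,0,0])

```text
t: 22.55
tool_pos: [0.623, 0.1245, 0.3017]
orientation: [-2.064, -2.367, 0.001]
force: [0.7, 0.4, -0.2]
opening: 0.0582
gripper_force: 15.0
```

Run:
```python
from h import *
plan(632.7,132,49,8,56,4)
c=cam("wrist"); save(c,"w7.png")
h=cv2.cvtColor(c["color"],cv2.COLOR_RGB2HSV); print(proj(c,[.6327,.132,.006]), proj(c,[.6327-.048,.132,.006]))
```

```text
t 22.6 tcp [623.  124.5 301.7] head 7.8 tilt [-0.001 -0.   ] open 58.2 F [ 0.7  0.4 -0.2]
need [  9.7   7.5 -85.7] dist 87 turn -0.2
56, 2, 3, 21, 0, 0, -0.0,
56, 1, 2, 22, 0, 0, -0.1,
56, 2, 3, 21, 0, 0, -0.0,
56, 1, 3, 22, 0, 0, -0.1,
[330.7193123  186.75011943] [274.82836568 179.25712525]
```

View pics/w7.png

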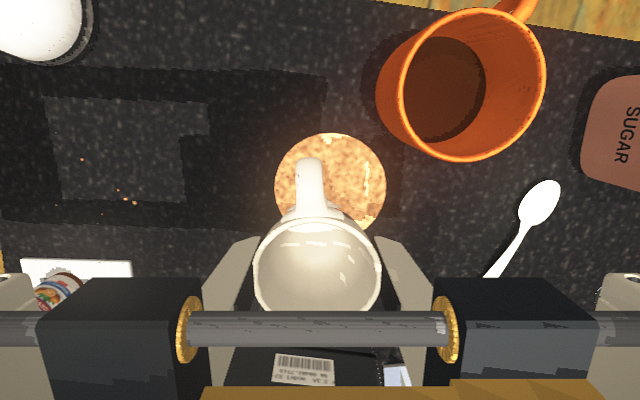

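The coaster is at (330,187), as predicted, and the mug at (460,85) is clear of the right finger. Lower the cup.

Request:
drive_tool(moves=[56,4,6,10,0,0,0,56,2,5,20,0,0,0,56,0,0,25,0,0,0,56,0,0,18,0,0,0,56,0,0,8,0,0,0,56,0,0,3,0,0,0,56,0,0,0,0,0,0,56,0,0,0,0,0,0])

```text
t: 23.4
tool_pos: [0.6339, 0.132, 0.2191]
orientation: [2.064, 2.367, 0.002]
force: [-0.0, 0.0, -0.4]
opening: 0.0576
gripper_force: 15.0
```

Run:
```python
from h import *
plan(632.7,132,48.5,8,56,1)
```

```text
t 23.4 tcp [633.9 132.  219.1] head 7.8 tilt [0.002 0.   ] open 57.6 F [-0.   0.  -0.4]
need [-1.2  0.  -3.6] dist 4 turn -0.2
56, 0, -1, 4, 0, 0, -0.2,
```

Request:
drive_tool(moves=[56,0,-1,2,0,0,0,56,0,0,1,0,0,0,56,0,0,0,0,0,0,62,0,0,0,0,0,0,70,0,0,0,0,0,0,78,0,0,0,0,0,0,78,0,0,0,0,0,0,78,0,0,0,0,0,0])

```text
t: 24.2
tool_pos: [0.6324, 0.1318, 0.2148]
orientation: [2.065, 2.368, 0.0]
force: [-1.1, 0.3, -0.4]
opening: 0.0779
gripper_force: 0.0
```

Request:
drive_tool(moves=[78,0,0,-10,0,0,0,78,0,0,-30,0,0,0,78,0,0,-45,0,0,0,78,0,0,-45,0,0,0,78,-10,-15,-45,0,0,0,78,-20,-45,0,0,0,0,78,-20,-45,0,0,0,0,78,-10,-20,0,0,0,0])

```text
t: 25.0
tool_pos: [0.5141, 0.0541, 0.3905]
orientation: [2.065, 2.367, -0.001]
force: [0.1, -0.6, 0.2]
opening: 0.0779
gripper_force: 0.0
```

Run:
```python
from h import *
T=cam("top"); c=cam("scene");W=cloud(c);V=cloud(T)
for n,Q in(("s",W),("t",V)):
    m=(Q[...,2]>.02)&(Q[...,2]<.08)&(np.hypot(Q[...,0]-.6327,Q[...,1]-.132)<.05); p=Q[m]; print(n,len(p),p.min(0).round(3),p.max(0).round(3))
a=cv2.resize(T["color"][130:200,180:260,::-1],None,fx=5,fy=5,interpolation=cv2.INTER_CUBIC)
b=cv2.resize(c["color"][120:260,220:360,::-1],(350,350),interpolation=cv2.INTER_CUBIC)
cv2.imwrite("pics/t4.png",np.hstack([a,b]))
plan(422,-144.6,160,-12,70,10)
```

```text
s 180 [0.597 0.099 0.02 ] [0.661 0.181 0.061]Traceback (most recent call last):
  File "<stdin>", line 4, in <module>
    return umr_minimum(a, axis, None, out, keepdims, initial, where)
ValueError: zero-size array to reduction operation minimum which has no identity
```

Run:
```python
from h import *
plan(414.1,-71.3,165,-12,68,6)
```

```text
t 25.1 tcp [514.8  54.1 390.9] head 7.7 tilt [ 0.001 -0.   ] open 77.9 F [ 0.9 -0.4  0. ]
need [-100.7 -125.4  -58.9] dist 171 turn 19.7
68, -18, -19, 10, 0, 0, 3.3,
68, -20, -19, 10, 0, 0, 3.3,
68, -21, -17, 9, 0, 0, 3.3,
68, -21, -16, 10, 0, 0, 3.3,
68, -22, -15, 10, 0, 0, 3.3,
68, -24, -13, 10, 0, 0, 3.2,
```

Request:
drive_tool(moves=[68,-18,-19,10,0,0,3.3,68,-20,-19,10,0,0,3.3,68,-21,-17,9,0,0,3.3,68,-21,-16,10,0,0,3.3,68,-22,-15,10,0,0,3.3,68,-24,-13,10,0,0,3.2,68,0,0,0,0,0,0,68,0,0,0,0,0,0])

```text
t: 25.9
tool_pos: [0.4166, -0.0707, 0.3315]
orientation: [2.439, 1.979, 0.002]
force: [0.7, -0.3, 0.3]
opening: 0.0681
gripper_force: 0.0
```

Run:
```python
from h import *
T=cam("top"); c=cam("scene");w=cam("wrist")
a=cv2.resize(T["color"][130:200,180:250,::-1],(300,300),interpolation=cv2.INTER_CUBIC)
b=cv2.resize(c["color"][120:260,220:360,::-1],(300,300),interpolation=cv2.INTER_CUBIC)
d=cv2.resize(w["color"][...,::-1],(448,280),interpolation=cv2.INTER_AREA)
o=np.zeros((580,600,3),np.uint8);o[:300,:300]=a;o[:300,300:]=b;o[300:,:448]=d
cv2.imwrite("pics/t5.png",o)
plan(414.1,-71.3,67,-12,68,4)
```

```text
t 26.1 tcp [417.1 -70.  331.6] head -11.8 tilt [ 0.001 -0.   ] open 68.1 F [ 0.1 -1.   1.5]
need [ -3.   -1.3 -97.6] dist 98 turn 0.2
68, 0, -1, 24, 0, 0, 0.1,
68, -1, 0, 25, 0, 0, 0.0,
68, 0, -1, 24, 0, 0, 0.1,
68, -1, -1, 25, 0, 0, 0.0,
```

View pics/t5.png

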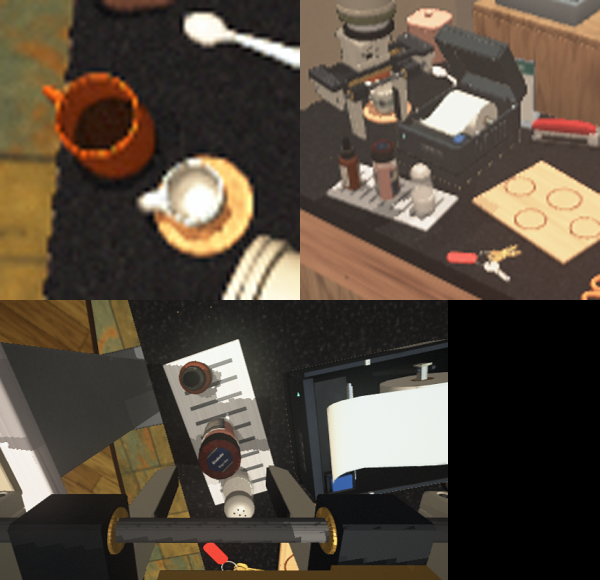

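The cup stands upright on the coaster (193,197 in the crop), and the mug is untouched. Spice jar (220,435) is centred between the fingers.

Request:
drive_tool(moves=[68,0,-2,15,0,0,0.2,68,-1,-1,30,0,0,0,68,-1,0,30,0,0,0,68,0,0,17,0,0,0,68,0,0,5,0,0,0,68,0,0,0,0,0,0,68,0,0,0,0,0,0])

```text
t: 26.75
tool_pos: [0.4133, -0.0718, 0.2345]
orientation: [2.442, 1.976, 0.001]
force: [0.2, 0.1, -0.0]
opening: 0.0679
gripper_force: 0.0
```

Run:
```python
from h import *
plan(414.1,-71.3,68,-12,68,1)
T=cam("top"); print(plane(T,180+193*70/300,130+197*70/300,.058).round(4))
```

```text
t 26.8 tcp [413.3 -71.8 234.5] head -12.0 tilt [ 0.001 -0.   ] open 67.9 F [ 0.2  0.1 -0. ]
need [0.8 0.5 0.5] dist 1 turn -0.0
68, 1, 1, -1, 0, 0, -0.0,
[0.6254 0.1292 0.058 ]
```

Request:
drive_tool(moves=[68,0,1,0,0,0,0,36,0,0,0,0,0,0,36,0,0,0,0,0,0,36,0,0,0,0,0,0,36,0,0,0,0,0,0,36,0,0,0,0,0,0], grip_force=15)

```text
t: 27.4
tool_pos: [0.4139, -0.0722, 0.2338]
orientation: [2.443, 1.975, 0.0]
force: [0.4, 0.3, 0.9]
opening: 0.0411
gripper_force: 15.0
```

Request:
drive_tool(moves=[36,0,0,-10,0,0,0,36,0,0,-25,0,0,0,36,0,0,-45,0,0,0,36,0,0,-45,0,0,0,36,0,0,-20,0,0,0,36,0,0,0,0,0,0])

```text
t: 28.0
tool_pos: [0.4147, -0.0724, 0.3832]
orientation: [2.438, 1.972, 0.007]
force: [-0.5, -0.8, -1.4]
opening: 0.0403
gripper_force: 15.0
```

Run:
```python
from h import *
plan(561.5,-246.5,205,-12,36,8)
```

```text
t 28.0 tcp [414.7 -72.4 383.2] head -12.1 tilt [ 0.007 -0.002] open 40.3 F [-0.5 -0.8 -1.4]
need [ 146.8 -174.1  -11.2] dist 228 turn -0.1
36, -17, 22, 1, 0, 0, -0.0,
36, -18, 23, 2, 0, 0, -0.0,
36, -17, 22, 1, 0, 0, -0.0,
36, -18, 23, 2, 0, 0, -0.0,
36, -17, 22, 1, 0, 0, -0.0,
36, -18, 23, 1, 0, 0, -0.1,
36, -17, 22, 2, 0, 0, 0.0,
36, -18, 23, 1, 0, 0, 0.0,
```

Request:
drive_tool(moves=[36,-10,13,0,0,0,0,36,-20,26,0,0,0,0,36,-22,28,0,0,0,0,36,-22,28,0,0,0,0,36,-22,28,0,0,0,0,36,-20,26,0,0,0,0,36,-16,20,0,0,0,0,36,-8,10,0,0,0,0])

```text
t: 28.8
tool_pos: [0.5599, -0.2479, 0.376]
orientation: [-2.441, -1.972, 0.002]
force: [-0.3, 0.8, -1.6]
opening: 0.0408
gripper_force: 15.0
```

Request:
drive_tool(moves=[36,0,0,0,0,0,0,36,0,0,0,0,0,0])

```text
t: 29.0
tool_pos: [0.5591, -0.2462, 0.3769]
orientation: [-2.441, -1.973, 0.002]
force: [-0.1, 0.9, -1.8]
opening: 0.0408
gripper_force: 15.0
```

Run:
```python
from h import *
plan(561.3,-247.4,73.5,-12,36,5)
```

```text
t 29.0 tcp [ 559.1 -246.2  376.9] head -12.1 tilt [-0.003  0.002] open 40.8 F [-0.1  0.9 -1.8]
need [   2.2   -1.2 -136.4] dist 136 turn -0.1
36, 0, 0, 27, 0, 0, -0.0,
36, 0, 1, 28, 0, 0, -0.0,
36, 0, 0, 27, 0, 0, -0.1,
36, -1, 1, 27, 0, 0, 0.0,
36, 0, 0, 27, 0, 0, 0.0,
```

Request:
drive_tool(moves=[36,0,1,25,0,0,0,36,-1,1,45,0,0,0,36,0,0,35,0,0,0,36,0,0,18,0,0,0,36,0,0,8,0,0,0,36,0,0,4,0,0,0,36,0,0,0,0,0,0,36,0,0,0,0,0,0])

```text
t: 29.8
tool_pos: [0.5619, -0.248, 0.2455]
orientation: [2.441, 1.974, 0.002]
force: [-0.1, -0.2, -0.9]
opening: 0.0405
gripper_force: 15.0
```

Request:
drive_tool(moves=[45,0,0,0,0,0,0,55,0,0,0,0,0,0,68,0,0,0,0,0,0,68,0,0,-5,0,0,0,68,0,0,-30,0,0,0,68,0,0,-40,0,0,0,68,0,0,-35,0,0,0,68,0,0,0,0,0,0])

```text
t: 30.6
tool_pos: [0.5629, -0.2487, 0.3613]
orientation: [2.435, 1.969, 0.007]
force: [0.6, -0.3, 0.9]
opening: 0.068
gripper_force: 0.0
```

Run:
```python
from h import *
plan(422,-144.6,165,-12,70,6)
```

```text
t 30.6 tcp [ 562.9 -248.7  361.3] head -12.1 tilt [ 0.01  -0.005] open 68.0 F [ 0.6 -0.3  0.9]
need [-140.9  104.1  -29.3] dist 178 turn -0.1
70, 12, -27, 5, 0, 0, -0.0,
70, 12, -26, 5, 0, 0, -0.0,
70, 12, -27, 5, 0, 0, -0.0,
70, 12, -26, 5, 0, 0, -0.0,
70, 12, -27, 4, 0, 0, -0.1,
70, 12, -27, 5, 0, 0, 0.0,
```

Request:
drive_tool(moves=[70,12,-27,0,0,0,0,70,12,-26,4,0,0,0,70,12,-27,4,0,0,0,70,12,-26,5,0,0,0,70,12,-27,5,0,0,0,70,12,-26,5,0,0,0,70,0,0,0,0,0,0,70,0,0,0,0,0,0])

```text
t: 31.4
tool_pos: [0.4209, -0.1441, 0.331]
orientation: [2.441, 1.975, 0.001]
force: [0.8, 0.1, 0.4]
opening: 0.0699
gripper_force: 0.0
```

Run:
```python
from h import *
c=cam("scene");W=cloud(c); 
m=(W[...,2]>.02)&(W[...,2]<.14)&(np.hypot(W[...,0]-.561,W[...,1]+.247)<.04); p=W[m]; print(len(p),p.min(0).round(3),p.max(0).round(3))
for a in(.02,.05,.08,.1):
    k=p[(p[:,2]>a)&(p[:,2]<a+.03)];print(a,k.mean(0).round(4))
plan(422,-144.6,57,-12,70,4)
```

```text
292 [ 0.536 -0.267  0.021] [ 0.583 -0.226  0.12 ]
0.02 [ 0.5482 -0.2545  0.0349]
0.05 [ 0.5479 -0.2543  0.0647]
0.08 [ 0.5488 -0.2546  0.0949]
0.1 [ 0.5549 -0.2494  0.1125]
t 31.4 tcp [ 421.4 -144.5  331.3] head -12.1 tilt [ 0.001 -0.001] open 70.1 F [-0.1 -0.2 -1.2]
need [ 6.000e-01 -1.000e-01 -1.073e+02] dist 107 turn -0.1
70, 0, 0, 27, 0, 0, -0.0,
70, 0, 0, 27, 0, 0, -0.0,
70, 0, 0, 26, 0, 0, -0.0,
70, 0, 1, 27, 0, 0, -0.1,
```

Spice jar upright in place. Now the shaker.

Request:
drive_tool(moves=[70,0,0,27,0,0,0,70,0,0,35,0,0,0,70,0,0,30,0,0,0,70,0,0,15,0,0,0,70,0,0,0,0,0,0,38,0,0,0,0,0,0,38,0,0,0,0,0,0,38,0,0,0,0,0,0])

```text
t: 32.25
tool_pos: [0.4218, -0.1447, 0.2252]
orientation: [2.441, 1.974, 0.002]
force: [0.6, -1.1, 0.2]
opening: 0.0505
gripper_force: 0.0
```

Request:
drive_tool(moves=[38,0,0,0,0,0,0,38,0,0,0,0,0,0,38,0,0,0,0,0,0])

```text
t: 32.55
tool_pos: [0.4215, -0.1444, 0.2247]
orientation: [2.441, 1.974, 0.002]
force: [0.9, -0.3, 4.2]
opening: 0.0403
gripper_force: 15.1
```

Request:
drive_tool(moves=[38,0,0,-10,0,0,0,38,0,0,-25,0,0,0,38,0,0,-40,0,0,0,38,0,0,-25,0,0,0,38,0,0,-10,0,0,0,38,0,0,0,0,0,0])

```text
t: 33.15
tool_pos: [0.4212, -0.1444, 0.3351]
orientation: [2.441, 1.974, 0.002]
force: [0.6, 0.4, -1.5]
opening: 0.0402
gripper_force: 14.8
```

Run:
```python
from h import *
plan(526.3,-397.7,170,-12,38,8)
```

```text
t 33.1 tcp [ 421.2 -144.4  335.1] head -12.1 tilt [ 0.002 -0.001] open 40.2 F [ 0.6  0.4 -1.5]
need [ 105.1 -253.3    1.9] dist 274 turn -0.1
38, -28, 19, 0, 0, 0, -0.0,
38, -28, 20, 0, 0, 0, -0.0,
38, -29, 19, -1, 0, 0, -0.0,
38, -28, 20, 0, 0, 0, -0.0,
38, -28, 19, 0, 0, 0, -0.0,
38, -28, 20, 0, 0, 0, -0.1,
38, -29, 19, -1, 0, 0, 0.0,
38, -28, 20, 0, 0, 0, 0.0,
```

Request:
drive_tool(moves=[38,-14,10,0,0,0,0,38,-28,19,0,0,0,0,38,-34,24,0,0,0,0,38,-34,24,0,0,0,0,38,-34,24,0,0,0,0,38,-34,24,0,0,0,0,38,-28,19,0,0,0,0,38,-20,12,0,0,0,0])

```text
t: 33.95
tool_pos: [0.526, -0.3995, 0.3301]
orientation: [-2.44, -1.972, 0.001]
force: [-0.7, -0.2, 0.4]
opening: 0.0404
gripper_force: 14.8
```

Request:
drive_tool(moves=[38,0,0,0,0,0,0,38,0,0,0,0,0,0,38,0,0,0,0,0,0])

```text
t: 34.25
tool_pos: [0.5258, -0.3967, 0.3321]
orientation: [-2.44, -1.974, 0.0]
force: [-0.1, 0.1, -0.5]
opening: 0.0404
gripper_force: 14.8
```

Run:
```python
from h import *
plan(526.3,-397.7,64,-12,38,5)
```

```text
t 34.2 tcp [ 525.8 -396.7  332.1] head -12.0 tilt [-0.002  0.002] open 40.4 F [-0.1  0.1 -0.5]
need [   0.5   -1.  -101.1] dist 101 turn -0.0
38, 0, 0, 20, 0, 0, -0.0,
38, 0, 0, 20, 0, 0, -0.0,
38, -1, 0, 21, 0, 0, -0.0,
38, 0, 1, 20, 0, 0, -0.0,
38, 0, 0, 20, 0, 0, -0.0,
```

Request:
drive_tool(moves=[38,-1,0,25,0,0,0,38,0,1,35,0,0,0,38,0,0,25,0,0,0,38,0,0,10,0,0,0,38,0,0,6,0,0,0,38,0,0,0,0,0,0,38,0,0,0,0,0,0])

```text
t: 34.95
tool_pos: [0.5275, -0.3993, 0.2346]
orientation: [2.441, 1.974, 0.001]
force: [-0.5, 0.0, -1.0]
opening: 0.0403
gripper_force: 14.8
```

Run:
```python
from h import *
plan(526.3,-397.7,64,-12,38,1)
```

```text
t 35.0 tcp [ 527.5 -399.3  234.6] head -12.1 tilt [ 0.002 -0.002] open 40.3 F [-0.5  0.  -1. ]
need [-1.2  1.6 -3.6] dist 4 turn -0.1
38, 1, -2, 4, 0, 0, -0.1,
```

Request:
drive_tool(moves=[38,1,-1,3,0,0,0,38,0,0,0,0,0,0,48,0,0,0,0,0,0,58,0,0,0,0,0,0,70,0,0,0,0,0,0,70,0,0,-5,0,0,0,70,0,0,-40,0,0,0,70,0,0,-45,0,0,0])

```text
t: 35.75
tool_pos: [0.5254, -0.3972, 0.3184]
orientation: [-2.439, -1.972, 0.001]
force: [0.1, -1.8, 0.0]
opening: 0.0699
gripper_force: 0.0
```

Request:
drive_tool(moves=[60,0,0,-30,0,0,0,60,0,0,0,0,0,0])

```text
t: 35.95
tool_pos: [0.5274, -0.3989, 0.3573]
orientation: [2.434, 1.969, 0.003]
force: [0.5, -0.5, 0.8]
opening: 0.0613
gripper_force: 0.0
```

Run:
```python
from h import *
plan(405.5,5,160,78,60,12)
```

```text
t 36.0 tcp [ 527.4 -398.9  357.3] head -12.1 tilt [ 0.008 -0.007] open 61.3 F [ 0.5 -0.5  0.8]
need [-121.9  403.9  -30.3] dist 423 turn -90.1
60, 31, -17, 3, 0, 0, -7.5,
60, 33, -13, 2, 0, 0, -7.5,
60, 34, -8, 3, 0, 0, -7.5,
60, 35, -4, 2, 0, 0, -7.5,
60, 35, 0, 3, 0, 0, -7.5,
60, 35, 6, 2, 0, 0, -7.5,
60, 33, 9, 3, 0, 0, -7.5,
60, 33, 15, 2, 0, 0, -7.5,
60, 30, 18, 3, 0, 0, -7.6,
60, 27, 22, 2, 0, 0, -7.5,
60, 25, 25, 3, 0, 0, -7.5,
60, 20, 28, 2, 0, 0, -7.5,
```

Request:
drive_tool(moves=[60,31,-17,2,0,0,-7.5,60,33,-13,2,0,0,-7.5,60,34,-8,2,0,0,-7.5,60,35,-4,2,0,0,-7.5,60,35,0,2,0,0,-7.5,60,35,6,2,0,0,-7.5,60,33,9,2,0,0,-7.5,60,33,15,2,0,0,-7.5])

```text
t: 36.75
tool_pos: [0.4441, -0.1267, 0.3331]
orientation: [-1.12, -2.934, -0.0]
force: [1.0, 0.1, 0.3]
opening: 0.0599
gripper_force: 0.0
```

Request:
drive_tool(moves=[60,30,18,2,0,0,-7.6,60,27,22,2,0,0,-7.5,60,25,25,2,0,0,-7.5,60,20,28,2,0,0,-7.5,60,0,0,0,0,0,0,60,0,0,0,0,0,0,60,0,0,0,0,0,0])

```text
t: 37.45
tool_pos: [0.4047, 0.0051, 0.3257]
orientation: [0.331, 3.124, -0.001]
force: [-0.1, 0.3, -0.2]
opening: 0.06
gripper_force: 0.0
```

Run:
```python
from h import *
c=cam("scene");W=cloud(c)
m=(W[...,2]>.02)&(W[...,2]<.14)&(np.hypot(W[...,0]-.527,W[...,1]+.398)<.04); p=W[m]; print("salt",len(p),p.min(0).round(3),p.max(0).round(3))
m=(W[...,2]>.02)&(W[...,2]<.14)&(np.hypot(W[...,0]-.405,W[...,1]-.005)<.03); p=W[m]; print("drop",len(p),p.min(0).round(3),p.max(0).round(3))
plan(405.5,5,52,78,60,4)
```

```text
salt 245 [ 0.502 -0.418  0.021] [ 0.535 -0.379  0.102]
drop 159 [ 0.384 -0.013  0.02 ] [0.417 0.017 0.106]
t 37.5 tcp [404.8   4.9 325.8] head 77.9 tilt [ 0. -0.] open 60.1 F [-0.5 -0.5  0.7]
need [ 7.000e-01  1.000e-01 -1.068e+02] dist 107 turn -0.1
60, 0, 0, 27, 0, 0, -0.0,
60, 0, 0, 26, 0, 0, -0.1,
60, -1, 0, 27, 0, 0, 0.0,
60, 0, 0, 27, 0, 0, -0.0,
```

Request:
drive_tool(moves=[60,-1,0,25,0,0,0,60,0,0,35,0,0,0,60,0,0,30,0,0,0,60,0,0,16,0,0,0,60,0,0,0,0,0,0,28,0,0,0,0,0,0,28,0,0,0,0,0,0,28,0,0,0,0,0,0], grip_force=12)

```text
t: 38.3
tool_pos: [0.4063, 0.0052, 0.2211]
orientation: [0.328, 3.122, -0.0]
force: [-0.1, -0.4, 0.3]
opening: 0.0404
gripper_force: 0.0
```

Request:
drive_tool(moves=[28,0,0,0,0,0,0,28,0,0,0,0,0,0,28,0,0,0,0,0,0])

```text
t: 38.6
tool_pos: [0.406, 0.0054, 0.2207]
orientation: [0.327, 3.123, -0.0]
force: [-0.3, -0.8, 5.2]
opening: 0.0322
gripper_force: 12.0
```

Request:
drive_tool(moves=[28,0,0,-10,0,0,0,28,0,0,-25,0,0,0,28,0,0,-35,0,0,0,28,0,0,-20,0,0,0,28,0,0,0,0,0,0])

```text
t: 39.1
tool_pos: [0.4066, 0.0055, 0.3134]
orientation: [0.327, 3.119, 0.0]
force: [0.2, 0.5, -0.9]
opening: 0.0323
gripper_force: 12.0
```

Run:
```python
from h import *
plan(495.6,-311.6,140,78,28,8)
```

```text
t 39.1 tcp [406.6   5.5 313.4] head 78.0 tilt [ 0.006 -0.001] open 32.3 F [ 0.2  0.5 -0.9]
need [  89.  -317.1   -6.4] dist 329 turn 0.0
28, -19, -36, 1, 0, 0, 0.0,
28, -19, -37, 1, 0, 0, 0.0,
28, -19, -36, 0, 0, 0, 0.0,
28, -19, -37, 1, 0, 0, 0.0,
28, -19, -36, 1, 0, 0, 0.0,
28, -20, -37, 1, 0, 0, 0.0,
28, -19, -36, 1, 0, 0, 0.0,
28, -19, -37, 0, 0, 0, 0.0,
```

Request:
drive_tool(moves=[28,-10,-18,0,0,0,0,28,-20,-38,0,0,0,0,28,-24,-45,0,0,0,0,28,-24,-45,0,0,0,0,28,-24,-45,0,0,0,0,28,-22,-43,0,0,0,0,28,-18,-35,0,0,0,0,28,-10,-20,0,0,0,0])

```text
t: 39.9
tool_pos: [0.493, -0.3085, 0.3078]
orientation: [-0.33, -3.122, -0.001]
force: [-0.0, 0.3, -0.8]
opening: 0.0322
gripper_force: 12.0
```

Request:
drive_tool(moves=[28,0,0,0,0,0,0,28,0,0,0,0,0,0,28,0,0,0,0,0,0])

```text
t: 40.2
tool_pos: [0.4931, -0.3047, 0.3087]
orientation: [-0.326, -3.123, -0.002]
force: [-0.1, 0.2, -1.0]
opening: 0.0326
gripper_force: 12.0
```

Run:
```python
from h import *
plan(496,-311.4,58.5,78,28,5)
```

```text
t 40.2 tcp [ 493.1 -304.7  308.7] head 78.1 tilt [-0.002  0.001] open 32.6 F [-0.1  0.2 -1. ]
need [  2.9  -6.7 -83.2] dist 84 turn 0.1
28, -1, -1, 17, 0, 0, 0.0,
28, -1, -1, 16, 0, 0, 0.0,
28, -1, -2, 17, 0, 0, 0.0,
28, 0, -1, 17, 0, 0, 0.1,
28, -1, -1, 16, 0, 0, -0.0,
```

Request:
drive_tool(moves=[28,-2,-3,18,0,0,0,28,-2,-3,26,0,0,0,28,0,0,20,0,0,0,28,0,0,10,0,0,0,28,0,0,5,0,0,0,28,0,0,0,0,0,0,28,0,0,0,0,0,0,28,0,0,0,0,0,0])

```text
t: 41.0
tool_pos: [0.4966, -0.3128, 0.2321]
orientation: [0.327, 3.123, -0.002]
force: [-0.2, -0.9, -1.2]
opening: 0.0321
gripper_force: 12.0
```

Run:
```python
from h import *
plan(496,-311.4,59.5,78,28,1)
```

```text
t 41.0 tcp [ 496.6 -312.8  232.1] head 78.0 tilt [ 0.002 -0.001] open 32.1 F [-0.2 -0.9 -1.2]
need [-0.6  1.4 -5.6] dist 6 turn 0.0
28, 1, 1, 6, 0, 0, 0.0,
```

Request:
drive_tool(moves=[28,0,1,3,0,0,0,28,0,0,2,0,0,0,28,0,0,0,0,0,0,36,0,0,0,0,0,0,46,0,0,0,0,0,0,60,0,0,0,0,0,0,60,0,0,-5,0,0,0,60,0,0,-40,0,0,0])

```text
t: 41.8
tool_pos: [0.4942, -0.3101, 0.2657]
orientation: [-0.327, -3.116, -0.009]
force: [0.0, -0.5, -0.2]
opening: 0.0592
gripper_force: 0.0
```

Request:
drive_tool(moves=[60,0,0,-50,0,0,0,60,0,0,-50,0,0,0,60,20,-10,-20,0,0,0,60,40,20,0,0,0,0,60,40,30,0,0,0,0,60,20,40,0,0,0,0,60,10,40,0,0,0,0,60,0,40,0,0,0,0])

```text
t: 42.6
tool_pos: [0.4011, -0.1268, 0.3913]
orientation: [0.33, 3.123, -0.001]
force: [0.9, 0.4, 0.0]
opening: 0.0599
gripper_force: 0.0
```

Request:
drive_tool(moves=[60,0,45,0,0,0,0,60,0,45,0,0,0,0,60,0,45,0,0,0,0,60,0,45,0,0,0,0,60,0,45,0,0,0,0,60,0,0,0,0,0,0,60,0,0,0,0,0,0])

```text
t: 43.3
tool_pos: [0.4488, 0.093, 0.3909]
orientation: [-0.323, -3.125, 0.001]
force: [1.2, -0.4, 0.5]
opening: 0.0602
gripper_force: 0.0
```

Run:
```python
from h import *
import pickle
T=cam("top"); c=cam("scene"); T0=pickle.load(open("top.pkl","rb")); S0=pickle.load(open("scene.pkl","rb"))
def r(c,a,w,h): return cv2.resize(c["color"][a[1]:a[3],a[0]:a[2],::-1],(w,h),interpolation=cv2.INTER_CUBIC)
A=(295,170,375,235);B=(285,170,385,245)
cv2.imwrite("pics/end.png",np.vstack([np.hstack([r(T0,A,360,290),r(T,A,360,290)]),np.hstack([r(S0,B,360,280),r(c,B,360,280)])]))
W0=cloud(S0);W=cloud(c)
for n,x,y in(("drop",.4955,-.3115),("spice",.561,-.2465),("salt",.527,-.398),("cup",.6327,.132)):
  for Q in(W0,W):
    m=(Q[...,2]>.025)&(Q[...,2]<.14)&(np.hypot(Q[...,0]-x,Q[...,1]-y)<.033); p=Q[m]; print(n,len(p),p.mean(0).round(4) if len(p) else '')
m=(W[...,2]>.08)&(W[...,0]>.6)&(W[...,0]<.75)&(W[...,1]>.16)&(W[...,1]<.3)
for Q in(W0,W):
  m=(Q[...,2]>.03)&(Q[...,2]<.11)&(Q[...,0]>.6)&(Q[...,0]<.75)&(Q[...,1]>.165)&(Q[...,1]<.3);print("mug",m.sum(),Q[m].mean(0).round(4))
s=robot.read_state();print(s["t"],s["tool_pos"],s["force"])
```

```text
drop 182 [ 0.4845 -0.3167  0.0638]
drop 179 [ 0.4844 -0.3165  0.0644]
spice 262 [ 0.5481 -0.2493  0.0824]
spice 255 [ 0.5502 -0.2516  0.0836]
salt 234 [ 0.5136 -0.4018  0.0656]
salt 232 [ 0.5139 -0.402   0.0658]
cup 0 
cup 139 [0.6293 0.1324 0.044 ]
mug 342 [0.6816 0.2116 0.0681]
mug 353 [0.6787 0.2101 0.0677]
43.4 [0.44884541 0.09139675 0.39081228] [-0.05437211 -0.6204251   0.05282583]
```

View pics/end.png

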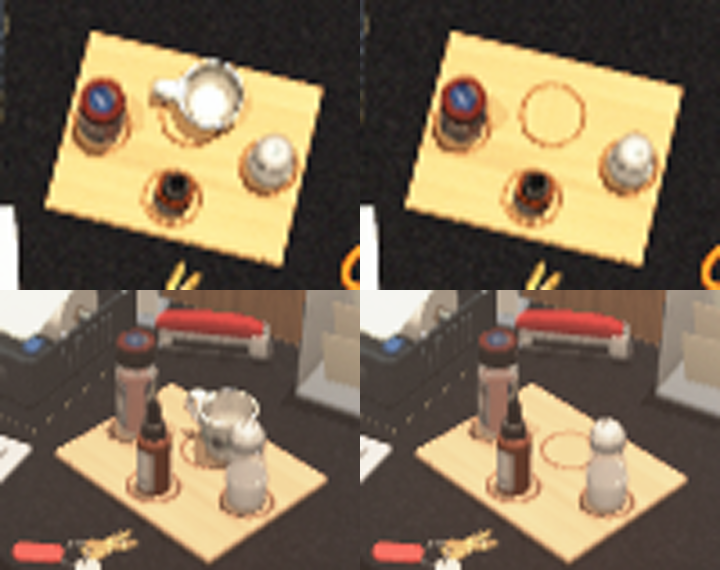

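The before-and-after views match to within 3 mm. All three stand upright on their rings, the cup is on the coaster, and the mug is unmoved.

```bash
python3 -c "
from h import *
print(robot.close_job())"
```

```text
the job is handed in; nothing more can be done
None
```

The job is handed in at about 43 s of robot time: the cup stands in the middle of the coaster, the spice jar, salt shaker and dropper bottle are back upright on their own rings (about 3 mm off at most), and the mug was left alone; the cup's handle pointed to the board's +y, not +x as described, so I gripped it across x.

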